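# Strip the soft jaws off the machine vise

## Robot

A 7-joint arm with a two-finger parallel gripper is mounted at the origin on the work surface. World frame = base frame: x ahead of the robot, y to its left, z up, the work surface at z = 0. Lengths are in m, angles in rad, forces in N, time in s.
With the tool pointing down it reaches from about 0.4 to 0.85 m from the base axis. Payload 10.4 kg.
Tool frame: the origin (TCP) lies on the front face of the gripper's body, between the roots of the fingers; the fingertips stand 73 mm ahead of it and the grasp point (between the pads) lies 54 mm ahead of it; z points along the fingers, y is the line along which they close (so a half turn about z gives the same grasp; the last joint's range is limited). The gripper opens to 85 mm and grips with 20 to 120 N. Pads are 22 mm wide; open, the fingers measure 114 mm over their backs; the gripper's body (76 mm by 85 mm) begins 54 mm behind the grasp point. The pads swing forward as they close: fully open they stand 13 mm farther back than shut.
Start: joints at [1.087, 0.332, -0.065, 1.46, 0.022, 1.35, -0.088], TCP at [0.278, -0.56, 0.304] pointing down, gripper open.
Joint ranges: [-2.6, 2.6], [-0.5, 2.12], [-1.47, 1.34], [0.16, 2.42], [-1.27, 4.41], [0.06, 2.06], [-2.6, 2.6]. Speed limits (rad/s): [2.22, 2.22, 2.79, 2.79, 3.14, 3.14, 3.14].

## Interface

Orientations are given as a unit quaternion [x, y, z, w].
In Python, from workcell import manip gives the robot as it stands.
- The arm moves only by the shell command python3 -m jog 'ROWS' [FORCE]. ROWS is JSON, a list of rows, each an object with "grip": the gripper command: -1 is fully open, 1 is shut, values between are in proportion; "slide": the shift along the tool's x, y, z in cm, a list of three; "yaw": the turn about the tool's z in rad. A call has 1 to 8 rows; each row shifts and turns the commanded pose from where the row before left it, along the tool's axes as they then stand; what a row does not reach is not made up. A row lasts 1/10 s, in which the tool goes at most 50 mm and 8.59 degrees, less where a joint would pass 70% of its speed; a pose out of reach is approached as far as the arm can. A call with a gripper value outside its range is refused whole. The fingers move at their own pace and stop on an object; FORCE is the grip in N (left out, the last holds). Time passes only in rows, so rows that do not move let the fingers close. It gives the time, the measured TCP pose, the force, the opening and the grip force at its end, in the units of the state.
- manip.get_obs(): the state, without advancing time (a new reading comes with each control period).
- manip.camera(name): name is "side" or "top" or "wrist"; returns the picture (384x512x3 uint8, blue, green, red); there is no depth.
- manip.calibration(name): a dict with "vfov" (degrees; the focal length in pixels is half the picture's height over the tangent of half this angle, whatever the lens; pixels are square), "cx", "cy" (the principal point, pixels), "k1" (the pictures are not rectified: a ray, as slopes to the right and down, at radius r is drawn at 1 + k1 r^2 times it, then the intrinsics apply), "camera_from_world" (4x4, takes a point from world to camera coordinates). Camera axes: x right, y down, z forward; pixel columns grow to the right and rows downward; lengths in m; the calibration is good to about 2 mm. A picture is of the moment at which its call begins: read the wrist's pose just before it. calibration takes no time and is no camera call; for the wrist camera it gives the pose at the moment of the call.
- manip.hand_in(): hands the job in; it is judged then, once.
Trained networks look in the newest picture that a camera, given by its name, has taken for a name from the list of things; names that differ only in an ending like _2 or _b are one class to them, and where a whole thing is asked for, a point or a joint stands for the part that bears it (a point fixed in the world has none). Each returns a list of dicts, best first, with "conf" (0 to 1); they miss things now and then, are a little off and sometimes report something else, mostly with a low value. They report only what shows in the picture. A call takes as long as a camera call. They do not tell look-alikes from the thing itself.
- manip.masks_of(thing, camera): "region" (384x512 bool, what is visible of it) and "centre" ([column, row] in pixels, amid what is visible of it).
The state is a dict: "clock": time; "joint_pos": joint angles; "joint_velocities": joint speeds; "tau": joint torques, N m; "position": TCP position; "ee_rot": TCP orientation; "ft_force": force on the tool from outside, world axes, zero at the start; "torque": the same for the moment, N m; "grip_width": opening from 0.0 (shut) to 1.0 (fully open); "grasp_force": force on a finger pad.
Only numpy, scipy, OpenCV 4.12 (cv2) and the standard library are available. Lean on these libraries where they do the work, as an engineer would, in place of code of your own. Each camera call takes 0.05 s, during which the arm holds its last target. There are 200 camera calls.

## Task

Strip the machine vise: slide both aluminium soft jaw plates out endwise, past the spring ball that holds each one, and put both into the blue tray, each standing or lying on the tray's floor and not on the other plate or on the clamp. Set them down gently, never dropping one, and leave the parallels, the strap clamp, the oil can, the brush, the tool holder and the micrometer where they are.

Things in the scene. Friction and masses are not known exactly. Their poses are not given: they have to be found in the camera images.
- vise: green machine vise bolted down, 330 mm long (x), 125 mm wide (y); origin at the centre of its underside. Its bed is 58 mm up; both jaws stand 44 mm above the bed (tops 102 mm up). The fixed jaw's face is at x = -50 mm, looks to +x, and the jaw is 75 mm deep behind it. A screw end stands out to x = 199 mm; two lugs at x = -30 mm reach to y = +-87 mm, 28 mm high
- moving_jaw: moving jaw of the vise, locked in place, 125 mm wide (y), 62 mm deep; origin at the foot of the middle of its face, on the bed; the face looks to -x, towards the fixed jaw. The free opening between the two plates is 55 to 80 mm
- fixed_plate_mid (a point): aluminium soft jaw plate of the fixed jaw: slab 18 mm thick (its x), 125 mm long (y), 44 mm high (z), 0.32 kg; this point is the slab's centre, half-way up. Its +x face is the bare clamping face, looking into the vise opening. It starts home: ends flush with the jaw's ends, back against the jaw, top level with the jaw's, underside on the bed. It can only slide endwise, along y, either way
- moving_plate_mid (a point): aluminium soft jaw plate of the moving jaw: slab 18 mm thick (its x), 125 mm long (y), 44 mm high (z), 0.32 kg; this point is the slab's centre, half-way up. Its +x face is the bare clamping face, looking into the vise opening. It starts home: ends flush with the jaw's ends, back against the jaw, top level with the jaw's, underside on the bed. It can only slide endwise, along y, either way
- fixed_plate_tongue (a point): middle of the T-shaped tongue on the back (-x side) of the fixed jaw's plate, 12 mm above its underside. The tongue runs the whole 125 mm, from 4 to 20 mm above the underside, and stands out 13 mm from the slab's back; above 20 mm both sides of the plate are plain, 18 mm apart
- moving_plate_tongue (a point): middle of the T-shaped tongue on the back (-x side) of the moving jaw's plate, 12 mm above its underside. The tongue runs the whole 125 mm, from 4 to 20 mm above the underside, and stands out 13 mm from the slab's back; above 20 mm both sides of the plate are plain, 18 mm apart
- fixed_ball (a point): spring ball at mid-length of the fixed jaw's T-slot, inside it, in a notch of the plate's tongue. The slot is open at both ends, with 1 mm play. About 15 N along the slot frees the plate; 5 mm on it has snapped out and drags with 6 to 8 N; 62 mm out the ball runs off the tongue's end and it slides almost freely; at 125 mm it is off
- moving_ball (a point): spring ball at mid-length of the moving jaw's T-slot, inside it, in a notch of the plate's tongue. The slot is open at both ends, with 1 mm play. About 15 N along the slot frees the plate; 5 mm on it has snapped out and drags with 6 to 8 N; 62 mm out the ball runs off the tongue's end and it slides almost freely; at 125 mm it is off
- tray: blue sheet-steel tray, fixed, 260 mm (x) by 180 mm (y), walls 4 mm thick and 32 mm high, floor 4 mm above the bench; origin at the centre of its underside. It stands on one side of the vise or the other
- clamp_mid (a point): dark steel strap clamp lying in the tray, 28 mm (x) by 62 mm (y) by 16 mm high; this point is its centre
- parallel_a_mid (a point): ground steel parallel lying on the vise bed between the plates, 12 mm (x) by 100 mm (y), 16 mm high; its centre
- parallel_b_mid (a point): the other parallel, the same size, beside the first
- taper_rack: wooden rack with drill chucks, centres and sleeves standing in it, fixed, 220 mm (x) by 110 mm (y), 120 mm high; origin at the centre of its underside. It stands on the other side of the vise from the tray
- oil_can: yellow oil can standing close beside the vise, on one side or the other: body 46 mm across and 72 mm high, spout up to 112 mm; origin at the centre of its underside. On that side it stands in the way of plates coming out
- brush: chip brush lying on the bench on the other side of the vise from the oil can, 190 mm long along its x, under 30 mm high
- micrometer: micrometer lying on the bench, 140 mm long along its x, 20 mm high
- tool_holder: tool holder with a turning tool standing on the bench, 75 x 34 mm, 64 mm high, the tool sticking out to x = 90 mm; origin at the centre of its underside
Things that resemble listed ones, but are neither listed nor needed, are in the scene too. What is shaped like the part that bears moving_plate_mid but purple is not meant.

How it is judged:
On the way, in this order (a step that is already met when the one before it is completed fails the run):
1. one of the plates has been slid more than 30 mm out of its home (((y of fixed_plate_mid in the frame of vise above 0.03 m or y of fixed_plate_mid in the frame of vise below -0.03 m) or (y of moving_plate_mid in the frame of moving_jaw above 0.03 m or y of moving_plate_mid in the frame of moving_jaw below -0.03 m))), for 0.1 s.
2. one of the plates rests in the tray, let go (((x of fixed_plate_mid in the frame of tray between -0.12 and 0.12 m and y of fixed_plate_mid in the frame of tray between -0.078 and 0.078 m and z of fixed_plate_mid in the frame of tray below 0.036 m and linear speed of fixed_plate below 0.02 m/s and contact force between fixed_plate and the fingers below 0.1 N) or (x of moving_plate_mid in the frame of tray between -0.12 and 0.12 m and y of moving_plate_mid in the frame of tray between -0.078 and 0.078 m and z of moving_plate_mid in the frame of tray below 0.036 m and linear speed of moving_plate below 0.02 m/s and contact force between moving_plate and the fingers below 0.1 N))), for 0.2 s.
At the end, for the whole second after the job is handed in: Both plates are in the blue tray: the centre of each within 120 mm (along the tray) and 78 mm (across) of the tray's centre and less than 36 mm above the bench, so that neither lies on the other; both let go and still (under 20 mm/s) (x of fixed_plate_mid in the frame of tray between -0.12 and 0.12 m and y of fixed_plate_mid in the frame of tray between -0.078 and 0.078 m and z of each of fixed_plate_mid, moving_plate_mid in the frame of tray below 0.036 m and linear speed of each of fixed_plate, moving_plate below 0.02 m/s and contact force between each of fixed_plate, moving_plate and the fingers below 0.1 N and x of moving_plate_mid in the frame of tray between -0.12 and 0.12 m and y of moving_plate_mid in the frame of tray between -0.078 and 0.078 m); the robot touches nothing.
It fails at once if a plate is dropped: it moves at more than 0.6 m/s with the fingers not touching it ((linear speed of fixed_plate above 0.6 m/s and contact force between fixed_plate and the fingers below 0.1 N) or (linear speed of moving_plate above 0.6 m/s and contact force between moving_plate and the fingers below 0.1 N)).
It fails at once if a parallel is moved more than 20 mm, or the strap clamp more than 30 mm (distance of any of parallel_a_mid, parallel_b_mid from where it was at the start of the episode above 0.02 m or distance of clamp_mid from where it was at the start of the episode above 0.03 m).
It fails at once if the oil can, the brush, the tool holder or the micrometer is moved more than 30 mm (distance of any of oil_can, brush, tool_holder, micrometer from where it was at the start of the episode above 0.03 m).
It also fails if it takes over 67 s, if anything falls off the work surface, if the arm or the gripper's body presses on something with over 40 N, if the wrist force passes 120 N, or if a joint passes its speed limit or range.

## Working session

There is one attempt and no reset: what is moved stays moved. The work goes in short steps, Python scripts to look and compute and a shell command to move; the robot and the scene stay as the last step left them, time stands still between calls to the robot, and variables do not carry over. Pictures are saved under pics/ and viewed, at most 10 in all, crops included, and the job is handed in when it is done.

```bash
mkdir -p pics; ls; cat > h.py <<'E'
from workcell import manip
import numpy as np, cv2
def K(c):
    f=192/np.tan(np.radians(c["vfov"])/2); return f
def ray(c,uv):
    f=K(c); d=np.array([(uv[0]-c["cx"])/f,(uv[1]-c["cy"])/f]); p=d.copy()
    for _ in range(30): p=d/(1+c["k1"]*(p@p))
    T=np.array(c["camera_from_world"]); R=T[:3,:3]
    return -R.T@T[:3,3], R.T@np.r_[p,1]
def atz(c,uv,z):
    o,d=ray(c,uv); return o+d*(z-o[2])/d[2]
def proj(c,P):
    T=np.array(c["camera_from_world"]); q=T[:3,:3]@np.array(P)+T[:3,3]; p=q[:2]/q[2]
    p=p*(1+c["k1"]*(p@p)); return p*K(c)+[c["cx"],c["cy"]]
E
python3 - <<'E'
from h import *
for n in ["top","side"]:
    im=manip.camera(n); cv2.imwrite(f"pics/{n}0.png",im)
    c=manip.calibration(n); print(n,c["vfov"],c["k1"],ray(c,(256,192)))
    for t in ["vise","moving_jaw","fixed_plate_mid","tray","clamp_mid","parallel_a_mid","taper_rack","oil_can","brush","micrometer","tool_holder"]:
        for m in manip.masks_of(t,n)[:3]:
            if m["conf"]>.2: print(t,round(m["conf"],2),np.round(m["centre"]),m["region"].sum())
a=cv2.imread("pics/top0.png");b=cv2.imread("pics/side0.png")
print(manip.get_obs())
E
```

```text
pics
top 50.32854369305632 -0.09579578386794663 (array([ 0.40012131, -0.00852   ,  1.03318613]), array([ 0.16508243,  0.04031695, -0.98565869]))
vise 0.63 [272. 217.] 4424
moving_jaw 0.87 [259. 150.] 1345
fixed_plate_mid 0.7 [275. 201.] 444
tray 0.83 [135. 210.] 7161
clamp_mid 0.58 [137. 218.] 267
parallel_a_mid 0.62 [266. 196.] 211
taper_rack 0.69 [399. 215.] 4372
oil_can 0.85 [203. 183.] 310
oil_can 0.24 [255. 149.] 1344
brush 0.7 [328. 183.] 909
brush 0.7 [265. 169.] 805
micrometer 0.69 [160. 305.] 479
micrometer 0.63 [139. 212.] 7348
tool_holder 0.66 [384. 303.] 706
tool_holder 0.26 [139. 211.] 7423
side 49.05271695212949 -0.15390206365735978 (array([-0.16034614,  0.77124573,  0.74470316]), array([ 0.58612955, -0.62698307, -0.51323248]))
vise 0.69 [274. 221.] 3440
moving_jaw 0.7 [222. 195.] 609
moving_jaw 0.26 [332. 182.] 2092
fixed_plate_mid 0.75 [219. 194.] 613
fixed_plate_mid 0.62 [262. 206.] 197
tray 0.84 [179. 279.] 5750
clamp_mid 0.6 [183. 283.] 277
taper_rack 0.61 [331. 181.] 2071
oil_can 0.75 [209. 234.] 401
oil_can 0.29 [265. 196.] 72
micrometer 0.74 [251. 211.] 35
micrometer 0.64 [239. 197.] 521
micrometer 0.61 [256. 316.] 585
tool_holder 0.83 [378. 214.] 625
{'clock': 1.2, 'joint_pos': array([ 1.08737724,  0.33221269, -0.06468892,  1.46009264,  0.02162247,
        1.34988097, -0.08847237]), 'joint_velocities': array([-0.00057198, -0.00023972,  0.0004398 , -0.00030071, -0.00076403,
       -0.00063915,  0.00057885]), 'tau': array([ 9.50967842e-04, -6.25246239e+01,  4.97091003e-02, -3.91824818e+01,
        1.66896021e-02,  2.11151164e-03,  8.10808547e-05]), 'position': array([ 0.27794141, -0.55982444,  0.30393309]), 'ee_rot': array([9.73570071e-01, 2.28388516e-01, 9.61586138e-06, 5.01343194e-05]), 'ft_force': array([-0.57259939, -0.05213024, -0.14837785]), 'torque': array([ 0.01945486,  0.04351645, -0.01434358]), 'grasp_force': 0.0, 'grip_width': 1.0011772653415352}
```

```bash
python3 - <<'E'
import cv2
a=cv2.imread("pics/top0.png");cv2.imwrite("pics/top0c.png",cv2.resize(a[90:340,40:480],None,fx=1.8,fy=1.8,interpolation=cv2.INTER_CUBIC))
b=cv2.imread("pics/side0.png");cv2.imwrite("pics/side0c.png",cv2.resize(b[130:340,100:430],None,fx=2.4,fy=2.4,interpolation=cv2.INTER_CUBIC))
E
```

```text
(no output)
```

View pics/top0c.png

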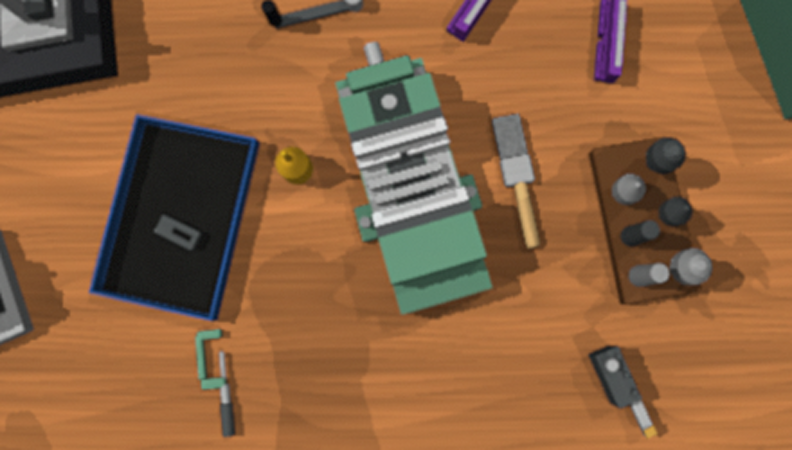

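View pics/side0c.png

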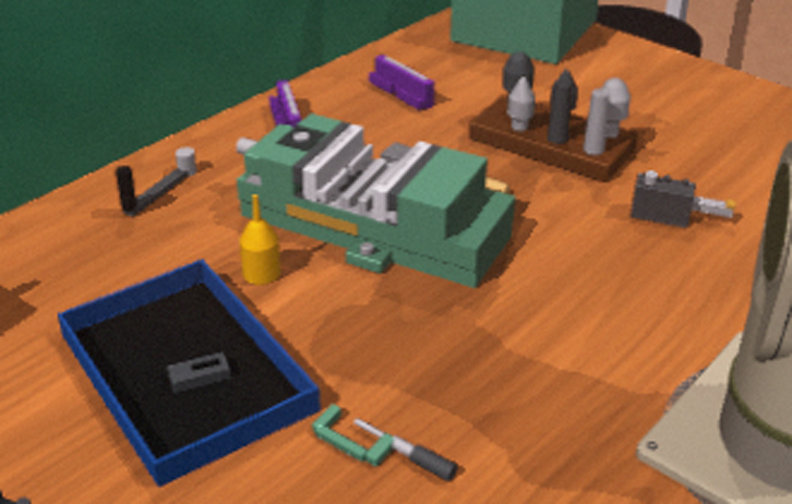

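The top view shows the vise upright at crop (410,180), with its +x axis tilted slightly left. The silver plates are at (400,137) for the moving jaw and (420,207) for the fixed jaw. The tray (175,217) and oil can (293,165) are on the +y side; the brush (515,180) and rack (650,220) are on the -y side.

Candidates for the plates are the silver slab at (400,137), the silver slab at (420,207), the purple T-slabs at (470,15) and (610,38) (not meant), and the grey parallels at (405,165) and (410,185). I choose the two silver slabs in the vise. Next I'll measure with the wrist camera.

```bash
python3 - <<'E'
from h import *
from scipy.spatial.transform import Rotation as R
c=manip.calibration("top"); o=lambda p:(p[0]/1.8+40,p[1]/1.8+90)
for n,p,z in [("mov L",(357,152),.102),("mov R",(445,125),.102),("fix L",(377,220),.102),("fix R",(466,192),.102),("can",(293,160),.09),("trayTL",(138,117),.032),("trayTR",(258,142),.032),("trayBR",(213,319),.032),("trayBL",(92,290),.032),("clamp",(177,232),.02),("rackL",(592,153),.0)]:
    print(n,np.round(atz(c,o(p),z),3))
w=manip.calibration("wrist"); T=np.array(w["camera_from_world"]); ob=manip.get_obs()
Rt=R.from_quat(ob["ee_rot"]).as_matrix(); cp=-T[:3,:3].T@T[:3,3]
print("cam in tool",Rt.T@(cp-ob["position"]),"axes",np.round(Rt.T@T[:3,:3].T,3),w["vfov"],w["k1"]); print(np.round(Rt,3))
E
```

```text
mov L [0.598 0.07  0.102]
mov R [ 0.632 -0.044  0.102]
fix L [0.509 0.045 0.102]
fix R [ 0.543 -0.069  0.102]
can [0.592 0.156 0.09 ]
trayTL [0.671 0.392 0.032]
trayTR [0.63  0.216 0.032]
trayBR [0.386 0.274 0.032]
trayBL [0.425 0.446 0.032]
clamp [0.506 0.332 0.02 ]
rackL [ 0.612 -0.258  0.   ]
cam in tool [ 0.08025501 -0.0005863  -0.07013597] axes [[-0.001 -0.95  -0.311]
 [ 1.    -0.001 -0.   ]
 [-0.    -0.311  0.95 ]] 67.3688589190165 -0.04550374513196073
[[ 0.896  0.445  0.   ]
 [ 0.445 -0.896 -0.   ]
 [-0.     0.    -1.   ]]
```

```bash
R='-'; python3 -m jog '[{"grip":-1,"slide":[0,0,0],"yaw":-0.14},{"grip":-1,"slide":[0,0,0],"yaw":-0.14},{"grip":-1,"slide":[0,0,0],"yaw":-0.14},{"grip":-1,"slide":[0,0,0],"yaw":-0.14},{"grip":-1,"slide":[0,0,0],"yaw":-0.14},{"grip":-1,"slide":[0,0,0],"yaw":-0.14},{"grip":-1,"slide":[0,0,0],"yaw":-0.14},{"grip":-1,"slide":[0,0,0],"yaw":-0.14}]' && python3 -m jog '[{"grip":-1,"slide":[0,0,0],"yaw":-0.14},{"grip":-1,"slide":[0,0,0],"yaw":-0.14},{"grip":-1,"slide":[0,0,0],"yaw":0}]'
```

```text
clock: 2.0
position: [0.2779, -0.5598, 0.3039]
ee_rot: [0.702, 0.713, 0.0, 0.0]
ft_force: [-0.6, -0.7, -0.4]
grip_width: 1.0
grasp_force: 0.0
clock: 2.3
position: [0.2778, -0.5599, 0.304]
ee_rot: [0.597, 0.803, 0.0, 0.0]
ft_force: [0.6, -0.5, -0.2]
grip_width: 1.0
grasp_force: 0.0
```

```bash
python3 -m jog '[{"grip":-1,"slide":[2.8,2.75,0],"yaw":0},{"grip":-1,"slide":[2.8,2.75,0],"yaw":0},{"grip":-1,"slide":[2.8,2.75,0],"yaw":0},{"grip":-1,"slide":[2.8,2.75,0],"yaw":0},{"grip":-1,"slide":[2.8,2.75,0],"yaw":0},{"grip":-1,"slide":[2.8,2.75,0],"yaw":0},{"grip":-1,"slide":[2.8,2.75,0],"yaw":0},{"grip":-1,"slide":[2.8,2.75,0],"yaw":0}]' && python3 -m jog '[{"grip":-1,"slide":[2.8,2.75,0],"yaw":0},{"grip":-1,"slide":[2.8,2.75,0],"yaw":0},{"grip":-1,"slide":[2.8,2.75,0],"yaw":0},{"grip":-1,"slide":[2.8,2.75,0],"yaw":0},{"grip":-1,"slide":[2.8,2.75,0],"yaw":0},{"grip":-1,"slide":[2.8,2.75,0],"yaw":0},{"grip":-1,"slide":[2.8,2.75,0],"yaw":0},{"grip":-1,"slide":[2.8,2.75,0],"yaw":0}]' && python3 -m jog '[{"grip":-1,"slide":[0,0,0],"yaw":0},{"grip":-1,"slide":[0,0,0],"yaw":0}]'
python3 - <<'E'
from h import *
import pickle
c=manip.calibration("wrist"); im=manip.camera("wrist"); cv2.imwrite("pics/w1.png",im)
pickle.dump(c,open("w1.pkl","wb"))
cv2.imwrite("pics/w1c.png",cv2.resize(im,None,fx=1.5625,fy=1.5625,interpolation=cv2.INTER_CUBIC))
for t in ["fixed_plate_mid","moving_jaw","oil_can","parallel_a_mid"]:
    for m in manip.masks_of(t,"wrist")[:3]:
        r,_=np.where(m["region"]),0; rc=cv2.minAreaRect(np.argwhere(m["region"])[:,::-1].astype(np.float32))
        print(t,round(m["conf"],2),np.round(m["centre"]),m["region"].sum(),np.round(cv2.boxPoints(rc)).tolist())
E
```

```text
clock: 3.1
position: [0.4252, -0.2808, 0.3042]
ee_rot: [0.6, 0.8, -0.0, 0.0]
ft_force: [-0.5, 0.1, -0.4]
grip_width: 0.997
grasp_force: 0.0
clock: 3.9
position: [0.5721, -0.0034, 0.3041]
ee_rot: [0.6, 0.8, 0.0, 0.0]
ft_force: [0.1, -0.3, 0.6]
grip_width: 0.998
grasp_force: 0.0
clock: 4.1
position: [0.5715, -0.0039, 0.3037]
ee_rot: [0.598, 0.801, -0.0, -0.0]
ft_force: [-0.2, -0.9, -0.3]
grip_width: 1.002
grasp_force: 0.0
fixed_plate_mid 0.79 [216. 167.] 2852 [[200.0, 103.0], [224.0, 103.0], [226.0, 228.0], [202.0, 228.0]]
moving_jaw 0.91 [349. 167.] 7869 [[314.0, 230.0], [318.0, 105.0], [390.0, 108.0], [386.0, 232.0]]
oil_can 0.61 [323.  23.] 1986 [[300.0, 0.0], [351.0, 0.0], [351.0, 48.0], [300.0, 48.0]]
parallel_a_mid 0.97 [241. 154.] 1178 [[235.0, 111.0], [249.0, 111.0], [249.0, 204.0], [235.0, 204.0]]
```

View pics/w1c.png

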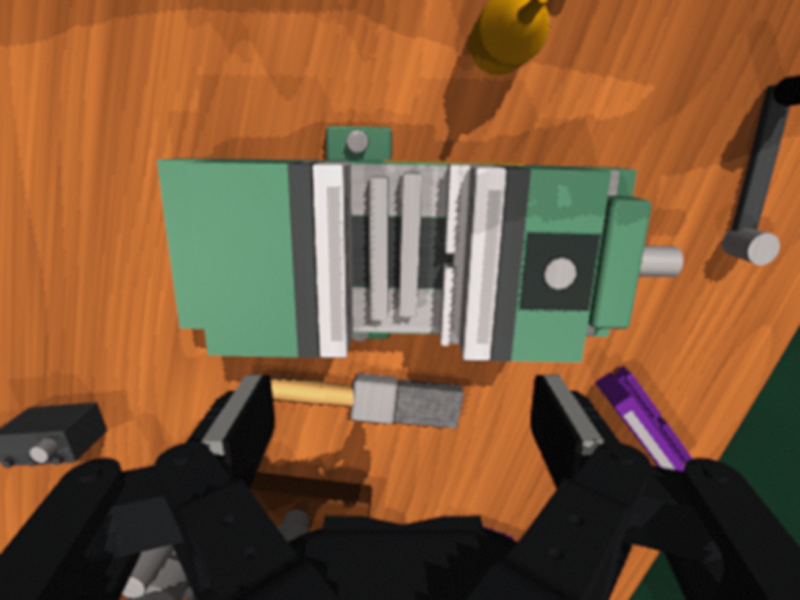

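The wrist view shows the fixed plate top at crop x 313–345, y 165–357, and the moving plate top at x 470–505. The parallels are at x 380 and 410, the can at (515,30) and the brush at (370,395). I'll profile the edges next.

```bash
python3 - <<'E'
from h import *
import pickle
c=pickle.load(open("w1.pkl","rb")); im=cv2.imread("pics/w1.png"); g=cv2.cvtColor(im,cv2.COLOR_BGR2GRAY)
for r in (135,200):
    print(r,[(u,int(g[r,u])) for u in range(184,232)]); print(r,[(u,int(g[r,u])) for u in range(278,342)])
cr=im[95:245,180:345]; cv2.imwrite("pics/w1z.png",cv2.resize(cr,None,fx=4,fy=4,interpolation=cv2.INTER_NEAREST))
E
```

```text
135 [(184, 130), (185, 109), (186, 86), (187, 78), (188, 79), (189, 78), (190, 78), (191, 79), (192, 78), (193, 78), (194, 79), (195, 81), (196, 79), (197, 80), (198, 77), (199, 70), (200, 92), (201, 164), (202, 219), (203, 230), (204, 228), (205, 227), (206, 228), (207, 229), (208, 226), (209, 209), (210, 192), (211, 185), (212, 182), (213, 182), (214, 182), (215, 183), (216, 187), (217, 202), (218, 215), (219, 190), (220, 123), (221, 80), (222, 78), (223, 86), (224, 110), (225, 142), (226, 162), (227, 166), (228, 166), (229, 166), (230, 166), (231, 164)]
135 [(278, 165), (279, 130), (280, 107), (281, 105), (282, 104), (283, 104), (284, 99), (285, 99), (286, 135), (287, 189), (288, 219), (289, 223), (290, 213), (291, 186), (292, 145), (293, 117), (294, 118), (295, 129), (296, 134), (297, 132), (298, 117), (299, 89), (300, 70), (301, 64), (302, 82), (303, 135), (304, 179), (305, 200), (306, 203), (307, 202), (308, 203), (309, 205), (310, 201), (311, 185), (312, 165), (313, 158), (314, 158), (315, 157), (316, 157), (317, 157), (318, 161), (319, 170), (320, 175), (321, 145), (322, 91),
[... 832 characters left out ...]
2, 102), (283, 158), (284, 211), (285, 224), (286, 218), (287, 192), (288, 147), (289, 120), (290, 121), (291, 128), (292, 129), (293, 126), (294, 111), (295, 84), (296, 67), (297, 81), (298, 136), (299, 193), (300, 221), (301, 225), (302, 225), (303, 226), (304, 226), (305, 225), (306, 213), (307, 195), (308, 186), (309, 186), (310, 186), (311, 187), (312, 188), (313, 195), (314, 198), (315, 176), (316, 114), (317, 76), (318, 75), (319, 79), (320, 80), (321, 78), (322, 78), (323, 78), (324, 78), (325, 77), (326, 76), (327, 77), (328, 77), (329, 87), (330, 111), (331, 128), (332, 135), (333, 135), (334, 135), (335, 134), (336, 134), (337, 135), (338, 133), (339, 133), (340, 133), (341, 134)]
```

View pics/w1z.png

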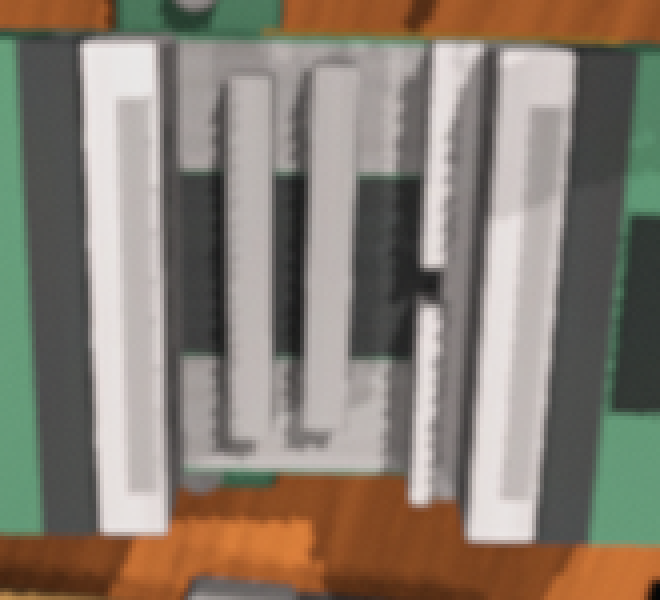

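```bash
python3 - <<'E'
from h import *
import pickle
c=pickle.load(open("w1.pkl","rb"))
th=np.radians(16.6); ex=np.array([np.cos(th),np.sin(th),0]); ey=np.array([-np.sin(th),np.cos(th),0])
P=lambda u,v,z:(lambda p:(round(p@ex*1e3,1),round(p@ey*1e3,1)))(atz(c,(u,v),z))
for v,us in((135,(186,201,220,286.5,292,303,321.3,336.5)),(200,(189,203,221,283,288,298,315.7,330))):
    for z in (.102,.078,.058): print(v,z,[P(u,v,z) for u in us])
cr=lambda x,y:(180+x/4-.4,95+y/4-.4)
print("fixed corners",[P(*cr(*q),.102) for q in [(82,42),(158,42),(168,532),(100,532)]])
print("moving corners",[P(*cr(*q),.102) for q in [(498,48),(575,50),(535,542),(466,540)]])
print("strip ends z78",[P(*cr(*q),.078) for q in [(432,40),(485,42),(410,503),(430,500)]])
print("notch",[P(*cr(*q),.078) for q in [(428,268),(440,302)]])
E
```

```text
135 0.102 [(np.float64(479.7), np.float64(-124.9)), (np.float64(493.9), np.float64(-125.0)), (np.float64(511.8), np.float64(-125.1)), (np.float64(574.4), np.float64(-125.2)), (np.float64(579.5), np.float64(-125.2)), (np.float64(589.9), np.float64(-125.2)), (np.float64(607.2), np.float64(-125.2)), (np.float64(621.6), np.float64(-125.2))]
135 0.078 [(np.float64(473.7), np.float64(-128.3)), (np.float64(489.2), np.float64(-128.4)), (np.float64(508.7), np.float64(-128.5)), (np.float64(576.8), np.float64(-128.6)), (np.float64(582.4), np.float64(-128.6)), (np.float64(593.7), np.float64(-128.6)), (np.float64(612.5), np.float64(-128.6)), (np.float64(628.2), np.float64(-128.6))]
135 0.058 [(np.float64(468.8), np.float64(-131.1)), (np.float64(485.3), np.float64(-131.2)), (np.float64(506.1), np.float64(-131.3)), (np.float64(578.8), np.float64(-131.5)), (np.float64(584.8), np.float64(-131.5)), (np.float64(596.8), np.float64(-131.5)), (np.float64(616.9), np.float64(-131.4)), (np.float64(633.6), np.float64(-131.4))]
200 0.102 [(np.float64(477.6), np.float64(-190.4)), (np.float64(491.9), np.float64(
[... 855 characters left out ...]
.float64(615.3), np.float64(-207.5)), (np.float64(632.2), np.float64(-207.5))]
fixed corners [(np.float64(494.7), np.float64(-97.7)), (np.float64(512.1), np.float64(-97.8)), (np.float64(509.4), np.float64(-221.3)), (np.float64(491.6), np.float64(-221.3))]
moving corners [(np.float64(589.8), np.float64(-99.3)), (np.float64(607.5), np.float64(-99.7)), (np.float64(605.5), np.float64(-224.4)), (np.float64(587.3), np.float64(-223.7))]
strip ends z78 [(np.float64(577.0), np.float64(-98.5)), (np.float64(590.2), np.float64(-98.9)), (np.float64(574.6), np.float64(-224.2)), (np.float64(580.2), np.float64(-223.3))]
notch [(np.float64(577.7), np.float64(-156.5)), (np.float64(581.1), np.float64(-165.8))]
```

```bash
cat >> h.py <<'E'
TH=np.radians(15.3); EX=np.array([np.cos(TH),np.sin(TH),0]); EY=np.array([-np.sin(TH),np.cos(TH),0])
def V(p): p=np.asarray(p); return np.round(np.array([p@EX,p@EY,p[2]])*1e3,1)
E
python3 - <<'E'
from h import *
import pickle
w=pickle.load(open("w1.pkl","rb")); t=manip.calibration("top")
cr=lambda x,y:(180+x/4-.4,95+y/4-.4); o=lambda p:(p[0]/1.8+40-.2,p[1]/1.8+90-.2)
def tri(a,b):
    (o1,d1),(o2,d2)=ray(w,a),ray(t,b); A=np.c_[d1,-d2]; s=np.linalg.lstsq(A,o2-o1,rcond=None)[0]
    p,q=o1+s[0]*d1,o2+s[1]*d2; return V((p+q)/2),round(np.linalg.norm(p-q)*1e3,1)
# outer-edge corners of plates in both
for n,a,b in [("fixTL(jaw)",(82,42),(373,222)),("fixBL",(100,532),(467,196)),("movTR(jaw)",(575,50),(355,146)),("movBR",(535,542),(444,122))]: print(n,tri(cr(*a),o(b)))
for n,q in [("fixed",[(82,42),(158,42),(168,532),(100,532)]),("moving",[(498,48),(575,50),(535,542),(466,540)])]: print(n,[V(atz(w,cr(*p),.102)) for p in q])
T=[atz(t,o(p),.032) for p in [(138,117),(258,142),(213,319),(92,290)]]; cen=np.mean(T,0); ax=(T[0]-T[3]+T[1]-T[2]); print("tray centre",cen,V(cen),"yaw",np.degrees(np.arctan2(ax[1],ax[0])),"sizes",np.linalg.norm(T[0]-T[1]),np.linalg.norm(T[0]-T[3]))
print("clamp",V(atz(t,o((177,232)),.02)),"can",V(atz(t,o((293,160)),.09)),"tcp",V(manip.get_obs()["position"]))
E
```

```text
fixTL(jaw) (array([500.3, -85.6, 120.7]), np.float64(0.1))
fixBL (array([ 499. , -207.8,  108.9]), np.float64(3.2))
movTR(jaw) (array([621.3, -88.1,  40.7]), np.float64(4.0))
movBR (array([ 606.2, -209.2,  103.7]), np.float64(7.5))
fixed [array([496.8, -86.5, 102. ]), array([514.2, -86.2, 102. ]), array([ 514.3, -209.7,  102. ]), array([ 496.5, -210.1,  102. ])]
moving [array([591.9, -85.9, 102. ]), array([609.6, -85.9, 102. ]), array([ 610.4, -210.6,  102. ]), array([ 592.2, -210.3,  102. ])]
tray centre [0.52863549 0.33247528 0.032     ] [597.6 181.2  32. ] yaw -12.926787415106757 sizes 0.1804122079443295 0.2517066588848446
clamp [576.4 186.6  20. ] can [612.6  -5.5  90. ] tcp [ 549.4 -156.5  304. ]
```

```bash
python3 -m jog '[{"grip":1,"slide":[0,0,0],"yaw":0.021},{"grip":1,"slide":[3,1.4,0],"yaw":0},{"grip":1,"slide":[3,1.4,0],"yaw":0},{"grip":1,"slide":[3.6,1.5,0],"yaw":0},{"grip":1,"slide":[0,0,3],"yaw":0},{"grip":1,"slide":[0,0,3],"yaw":0},{"grip":1,"slide":[0,0,0],"yaw":0},{"grip":1,"slide":[0,0,0],"yaw":0}]' 60
python3 - <<'E'
from h import *
import pickle
c=manip.calibration("wrist"); im=manip.camera("wrist"); cv2.imwrite("pics/w2.png",im); pickle.dump(c,open("w2.pkl","wb"))
for y in (-86.2,-210.3):
  for x in (496.6,514.3,592,610): print(x,y,np.round(proj(c,EX*x/1e3+EY*y/1e3+[0,0,.102])))
o=manip.get_obs(); print(V(o["position"]),o["ee_rot"],o["grip_width"])
d=im.copy()
cv2.imwrite("pics/w2c.png",cv2.resize(d,None,fx=1.5625,fy=1.5625,interpolation=cv2.INTER_CUBIC))
E
```

```text
clock: 5.15
position: [0.5875, 0.0988, 0.2445]
ee_rot: [0.606, 0.795, -0.0, -0.0]
ft_force: [0.2, 0.3, 1.3]
grip_width: -0.001
grasp_force: 0.0
496.6 -86.2 [140. 229.]
514.3 -86.2 [162. 229.]
592 -86.2 [256. 229.]
610 -86.2 [278. 229.]
496.6 -210.3 [158. 344.]
514.3 -210.3 [176. 344.]
592 -210.3 [256. 345.]
610 -210.3 [275. 345.]
[593.2 -59.6 245.5] [6.06422113e-01 7.95142527e-01 5.37380565e-04 5.42379931e-04] -0.0005373646648143004
```

View pics/w2c.png

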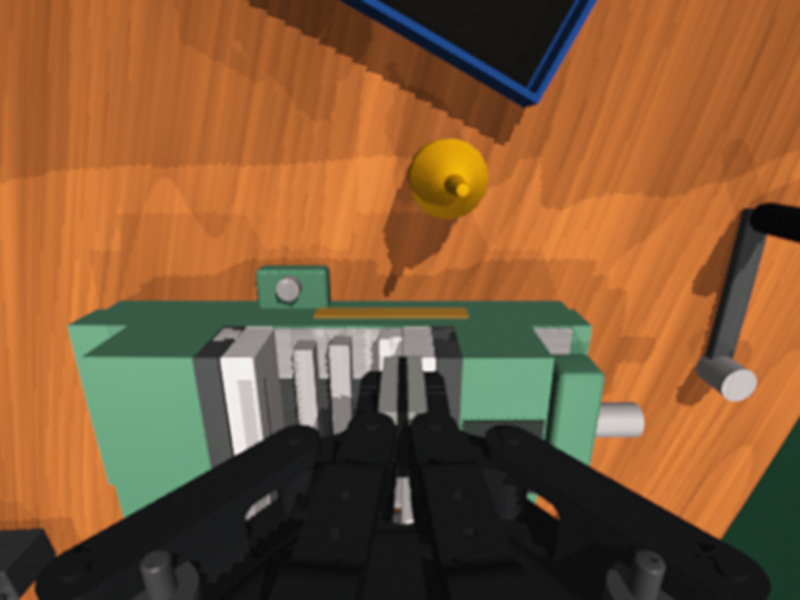

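Reprojected corners match the second view: the fixed plate end is predicted at crop (219–253,358) and seen at (222–255,357). That confirms the tops at 102 mm. I'll descend beside the moving plate's +y end and push.

```bash
python3 -m jog '[{"grip":1,"slide":[0,0,3],"yaw":0},{"grip":1,"slide":[0,0,3],"yaw":0},{"grip":1,"slide":[0,0,2.8],"yaw":0},{"grip":1,"slide":[-1,0,0],"yaw":0},{"grip":1,"slide":[-0.5,0,0],"yaw":0},{"grip":1,"slide":[-0.5,0,0],"yaw":0},{"grip":1,"slide":[-0.5,0,0],"yaw":0},{"grip":1,"slide":[0,0,0],"yaw":0}]'; python3 -m jog '[{"grip":1,"slide":[-0.5,0,0],"yaw":0},{"grip":1,"slide":[-0.5,0,0],"yaw":0},{"grip":1,"slide":[0,0,0],"yaw":0}]';  python3 -c "
from h import *
print(V(manip.get_obs()['position']))"
```

```text
clock: 6.0
position: [0.5949, 0.0742, 0.1572]
ee_rot: [0.606, 0.795, 0.0, 0.001]
ft_force: [-0.5, -0.4, -0.6]
grip_width: 0.002
grasp_force: 0.0
clock: 6.3
position: [0.597, 0.0645, 0.156]
ee_rot: [0.606, 0.795, -0.0, 0.0]
ft_force: [0.3, -0.1, 0.5]
grip_width: 0.0
grasp_force: 0.0
[592.8 -95.3 156. ]
```

```bash
python3 - <<'E'
from h import *
a=manip.camera("side"); b=manip.camera("wrist")
A=cv2.resize(a[150:270,180:310],(520,480),interpolation=cv2.INTER_CUBIC); B=cv2.resize(b[200:384,170:340],(280,303)); 
o=np.zeros((480,800,3),np.uint8); o[:,:520]=A; o[:303,520:]=B; cv2.imwrite("pics/s3.png",o)
E
```

```text
(no output)
```

View pics/s3.png

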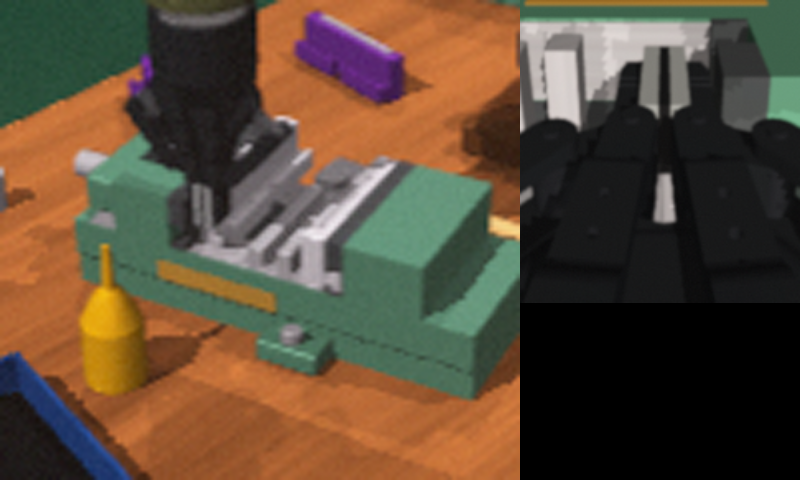

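The side view shows the jaw's +y end bare and the plate shifted toward -y, so the push works. I'll continue.

```bash
python3 -m jog '[{"grip":1,"slide":[-0.7,0,0],"yaw":0},{"grip":1,"slide":[-0.7,0,0],"yaw":0},{"grip":1,"slide":[-0.7,0,0],"yaw":0},{"grip":1,"slide":[-0.7,0,0],"yaw":0},{"grip":1,"slide":[-0.2,0,0],"yaw":0},{"grip":1,"slide":[0,0,0],"yaw":0}]';python3 -m jog '[{"grip":1,"slide":[0.5,0,0],"yaw":0},{"grip":1,"slide":[0,0,-4],"yaw":0},{"grip":1,"slide":[-4,0,-4],"yaw":0},{"grip":1,"slide":[-4,0,-2],"yaw":0},{"grip":1,"slide":[-4,0,0],"yaw":0},{"grip":0.1,"slide":[-4,0.8,0],"yaw":0},{"grip":0.1,"slide":[0,0,0],"yaw":0},{"grip":0.1,"slide":[0,0,0],"yaw":0}]';  python3 - <<'E'
from h import *
import pickle
o=manip.get_obs(); c=manip.calibration("wrist"); im=manip.camera("wrist"); cv2.imwrite("pics/w4.png",im)
print(V(o['position']),o["grip_width"])
for m in manip.masks_of("moving_plate_mid","wrist")[:3]:
    p=np.argwhere(m["region"])[:,::-1]; q=np.array([V(atz(c,u,.102))[:2] for u in p])
    print(m["conf"],np.round(m["centre"]),len(p),np.percentile(q,[1,99],axis=0))
cv2.imwrite("pics/w4c.png",cv2.resize(im,None,fx=1.2,fy=1.2,interpolation=cv2.INTER_CUBIC))
E
```

```text
clock: 7.0
position: [0.6048, 0.0358, 0.1559]
ee_rot: [0.606, 0.795, -0.0, 0.0]
ft_force: [-1.0, 0.2, -0.4]
grip_width: 0.0
grasp_force: 0.0
clock: 7.8
position: [0.6524, -0.1064, 0.2508]
ee_rot: [0.606, 0.795, 0.0, -0.0]
ft_force: [-0.7, 0.8, 0.4]
grip_width: 0.448
grasp_force: 0.0
[ 601.2 -274.8  250.8] 0.4481876923226887
0.83 [417. 208.] 3248 [[ 696.947 -332.6  ]
 [ 774.2   -246.1  ]]
0.74 [289. 317.] 1479 [[ 609.7 -450.9]
 [ 702.3 -373.8]]
```

View pics/w4c.png

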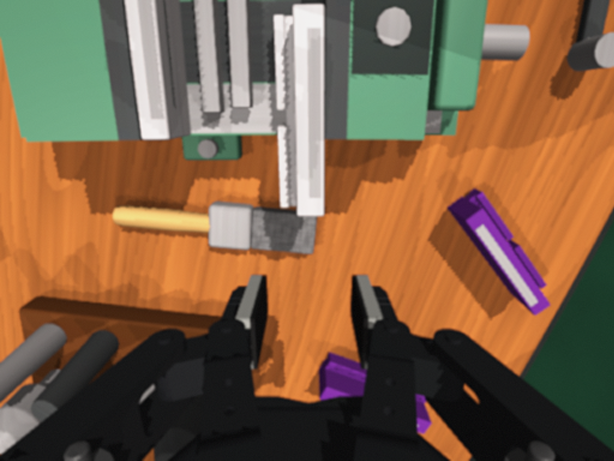

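The wrist view shows the silver moving plate sticking out, with its end at crop (297–325,214), tongue on the left and notch at (282,118). The brush is under it at (270,228).

```bash
python3 - <<'E'
from h import *
c=manip.calibration("wrist")
for p in [(297,215),(325,213),(294,5),(322,5),(325,138),(275,208)]: print(V(atz(c,(p[0]/1.2,p[1]/1.2),.102)))
print(V(manip.get_obs()["position"]))
E
```

```text
[ 594.  -258.4  102. ]
[ 612.5 -257.   102. ]
[ 593.  -134.9  102. ]
[ 608.8 -134.9  102. ]
[ 611.7 -208.5  102. ]
[ 579.5 -253.6  102. ]
[ 601.6 -272.7  251.3]
```

```bash
python3 -m jog '[{"grip":0.1,"slide":[3.3,0,0],"yaw":0},{"grip":0.1,"slide":[0,0,3],"yaw":0},{"grip":0.1,"slide":[0,0,3],"yaw":0},{"grip":0.1,"slide":[0,0,2.6],"yaw":0},{"grip":0.1,"slide":[0,0,1],"yaw":0},{"grip":1,"slide":[0,0,0],"yaw":0},{"grip":1,"slide":[0,0,0],"yaw":0},{"grip":1,"slide":[0,0,0],"yaw":0}]' 100;python3 -m jog '[{"grip":1,"slide":[0,0,0],"yaw":0},{"grip":1,"slide":[0,0,0],"yaw":0}]'; python3 -c "
from h import *
print(V(manip.get_obs()['position']))"
```

```text
clock: 8.7
position: [0.6439, -0.0741, 0.1564]
ee_rot: [0.606, 0.796, 0.0, 0.001]
ft_force: [-1.2, -0.5, -2.7]
grip_width: 0.187
grasp_force: 100.2
clock: 8.9
position: [0.6439, -0.0743, 0.1561]
ee_rot: [0.606, 0.796, 0.0, 0.001]
ft_force: [-1.3, -0.0, 0.6]
grip_width: 0.183
grasp_force: 100.5
[ 601.5 -241.6  156.1]
```

```bash
python3 -m jog '[{"grip":1,"slide":[-0.8,0,0],"yaw":0},{"grip":1,"slide":[-0.8,0,0],"yaw":0},{"grip":1,"slide":[-0.8,0,0],"yaw":0},{"grip":1,"slide":[-0.8,0,0],"yaw":0},{"grip":1,"slide":[-0.8,0,0],"yaw":0},{"grip":1,"slide":[-0.5,0,0],"yaw":0},{"grip":1,"slide":[0,0,0],"yaw":0}]';python3 -m jog '[{"grip":0.3,"slide":[0,0,0],"yaw":0},{"grip":0.3,"slide":[0,0,0],"yaw":0},{"grip":0.3,"slide":[0,0,0],"yaw":0}]'; python3 - <<'E'
from h import *
c=manip.calibration("wrist"); im=manip.camera("wrist"); cv2.imwrite("pics/w5.png",im)
a=manip.camera("side")
A=cv2.resize(a[130:250,190:320],(400,370),interpolation=cv2.INTER_CUBIC)
o=np.zeros((384,800,3),np.uint8); o[:370,:400]=A; o[:300,400:]=cv2.resize(im,(400,300)); cv2.imwrite("pics/w5c.png",o); print(V(manip.get_obs()["position"]))
E
```

```text
clock: 9.6
position: [0.6559, -0.1195, 0.1555]
ee_rot: [0.607, 0.795, -0.0, 0.001]
ft_force: [0.4, -1.6, 3.8]
grip_width: 0.184
grasp_force: 101.3
clock: 9.9
position: [0.6553, -0.1175, 0.155]
ee_rot: [0.606, 0.796, -0.0, -0.0]
ft_force: [-0.1, -0.5, 0.7]
grip_width: 0.351
grasp_force: 0.0
[ 601.2 -286.3  155.1]
```

View pics/w5c.png

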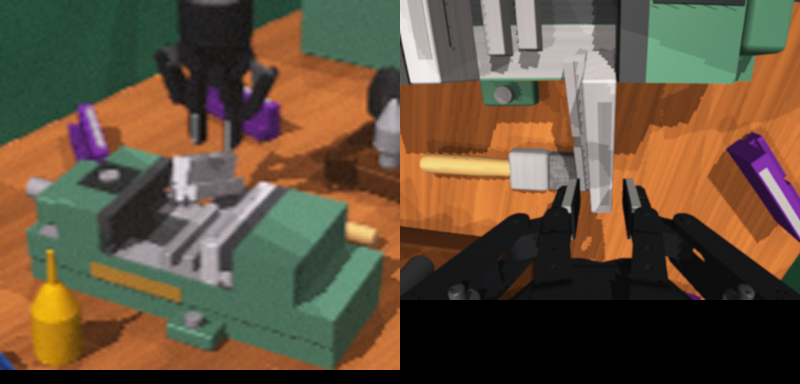

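```bash
python3 - <<'E'
from h import *
c=manip.calibration("wrist"); im=cv2.imread("pics/w5.png")
for p in [(583,82),(615,82),(592,210),(611,213)]: print(V(atz(c,((p[0]-400)*1.28,p[1]*1.28),.102)))
cv2.imwrite("pics/w5z.png",cv2.resize(im[50:290,180:320],None,fx=2.4,fy=2.4,interpolation=cv2.INTER_CUBIC))
E
```

```text
[ 591.7 -211.   102. ]
[ 608.7 -211.   102. ]
[ 595.7 -289.8  102. ]
[ 607.8 -292.   102. ]
```

View pics/w5z.png

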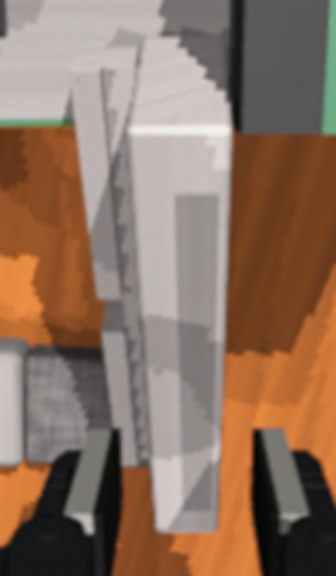

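```bash
cat >> h.py <<'E'
def pnp(c,obj,px):
    Km=np.array([[K(c),0,c["cx"]],[0,K(c),c["cy"]],[0,0,1.]])
    # library distortion: x*(1+k1 r^2)
    ok,r,t=cv2.solvePnP(np.array(obj,float),np.array(px,float),Km,np.array([c["k1"],0,0,0.]),flags=cv2.SOLVEPNP_ITERATIVE)
    T=np.array(c["camera_from_world"]); Rm=cv2.Rodrigues(r)[0]
    pr=cv2.projectPoints(np.array(obj,float),r,t,Km,np.array([c["k1"],0,0,0.]))[0][:,0]
    return T[:3,:3].T@Rm, T[:3,:3].T@(t[:,0]-T[:3,3]), np.abs(pr-px).max()
E
python3 - <<'E'
from h import *
c=manip.calibration("wrist"); z=lambda p:(180+p[0]/2.4-.3,50+p[1]/2.4-.3)
# local: x along vise x, y along length, z up ; origin slab centre
obj=[(-.009,.0625,.022),(.009,.0625,.022),(-.009,-.0625,.022),(.009,-.0625,.022)]
px=[z(p) for p in [(130,130),(230,132),(157,530),(217,528)]]
for add in (0,1):
    o=obj+[(-.022,-.0625,-.002),(-.022,.0625,-.002)][:add*2]; q=px+[z(p) for p in [(132,466),(72,75)]][:add*2]
    R,t,e=pnp(c,o,q); print(V(t),np.round(np.array([EX,EY,[0,0,1]])@R,2),e)
    for P in [(0,.0625,.022),(0,-.0625,.022),(0,-.0625,-.022),(0,.0625,-.022)]: print(V(R@P+t))
E
```

```text
[ 601.1 -260.6   52.5] [[ 1.   -0.01 -0.01]
 [ 0.01  0.93 -0.38]
 [ 0.01  0.38  0.93]] 0.5487308210111195
[ 600.2 -211.    96.4]
[ 601.6 -326.7   49.3]
[ 602.  -310.2    8.6]
[ 600.5 -194.4   55.6]
[ 602.2 -259.2   56.8] [[ 1.   -0.02 -0.04]
 [ 0.    0.92 -0.4 ]
 [ 0.05  0.4   0.92]] 3.101834880137858
[ 599.9 -210.7  101.8]
[ 602.6 -325.3   52.1]
[ 604.5 -307.7   11.8]
[ 601.8 -193.1   61.5]
```

The plate tipped over the bed edge (pitch about 23°, outer end low). It is resting still, and pads closing along x can take it at any pitch. I'll regrip it at its middle.

```bash
python3 -m jog '[{"grip":0.3,"slide":[1.2,0,0],"yaw":0},{"grip":0.3,"slide":[1.1,0,0],"yaw":0},{"grip":0.3,"slide":[0,0,1.5],"yaw":0},{"grip":0.3,"slide":[0,0,1],"yaw":0},{"grip":0.3,"slide":[0,0,0],"yaw":0}]';python3 -m jog '[{"grip":1,"slide":[0,0,0],"yaw":0},{"grip":1,"slide":[0,0,0],"yaw":0},{"grip":1,"slide":[0,0,0],"yaw":0},{"grip":1,"slide":[0,0,0],"yaw":0}]' 80; python3 - <<'E'
from h import *
print(V(manip.get_obs()["position"]))
E
```

```text
clock: 10.5
position: [0.6483, -0.0961, 0.1278]
ee_rot: [0.606, 0.795, -0.001, -0.001]
ft_force: [0.2, -0.7, 0.1]
grip_width: 0.348
grasp_force: 0.0
clock: 10.9
position: [0.6494, -0.0957, 0.1302]
ee_rot: [0.606, 0.795, -0.0, -0.0]
ft_force: [-0.1, -0.2, -2.2]
grip_width: 0.194
grasp_force: 78.3
[ 601.1 -263.7  130.2]
```

```bash
python3 -m jog '[{"grip":1,"slide":[0,0,-1],"yaw":0},{"grip":1,"slide":[0,0,-2],"yaw":0},{"grip":1,"slide":[0,0,-3],"yaw":0},{"grip":1,"slide":[0,0,-3],"yaw":0},{"grip":1,"slide":[0,0,-3],"yaw":0},{"grip":1,"slide":[0,0,-2],"yaw":0},{"grip":1,"slide":[0,0,0],"yaw":0},{"grip":1,"slide":[0,0,0],"yaw":0}]'; python3 - <<'E'
from h import *
print(V(manip.get_obs()["position"]))
im=manip.camera("wrist"); a=manip.camera("side"); b=manip.camera("top")
o=np.zeros((600,800,3),np.uint8); o[:300,:400]=cv2.resize(im,(400,300)); o[:300,400:]=cv2.resize(a[60:300,150:410],(400,300))
o[300:,:400]=cv2.resize(b[90:290,100:380],(400,300)); cv2.imwrite("pics/l6.png",o)
E
```

```text
clock: 11.7
position: [0.6492, -0.0956, 0.27]
ee_rot: [0.606, 0.796, -0.0, 0.0]
ft_force: [0.3, 0.3, -4.8]
grip_width: 0.2
grasp_force: 78.6
[ 601.  -263.5  270. ]
```

View pics/l6.png

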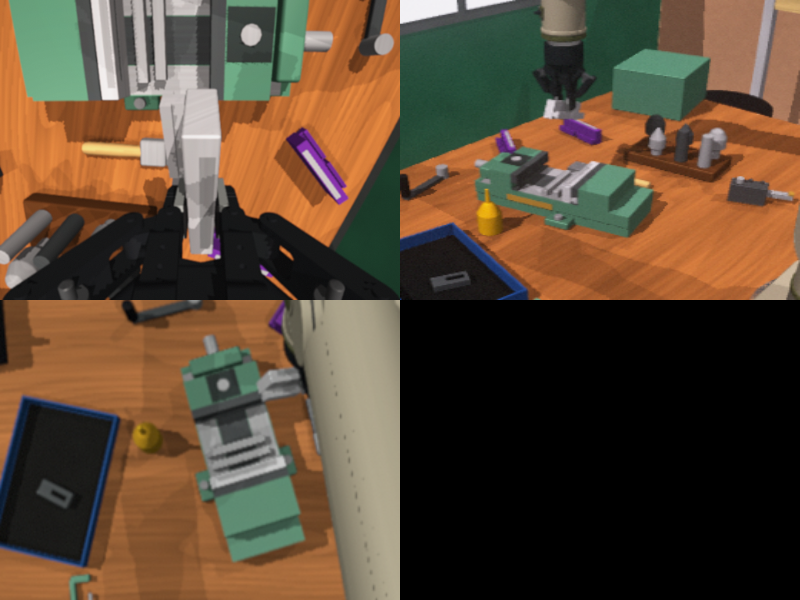

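The plate is held firmly and still pitched, and the other things are undisturbed. I'll carry it over the vise to the tray.

```bash
python3 -m jog '[{"grip":1,"slide":[1.5,0.2,0],"yaw":0},{"grip":1,"slide":[3,0.3,0],"yaw":0},{"grip":1,"slide":[3.8,0.5,0],"yaw":0},{"grip":1,"slide":[3.8,0.5,0],"yaw":0},{"grip":1,"slide":[3.8,0.5,0],"yaw":0},{"grip":1,"slide":[3.8,0.5,0],"yaw":0},{"grip":1,"slide":[3.8,0.5,0],"yaw":0},{"grip":1,"slide":[3.8,0.5,0],"yaw":0}]' 100;python3 -m jog '[{"grip":1,"slide":[3.8,0.5,0],"yaw":0},{"grip":1,"slide":[3.8,0.5,0],"yaw":0},{"grip":1,"slide":[3.6,0.4,0],"yaw":0},{"grip":1,"slide":[2.0,0.2,0],"yaw":0},{"grip":1,"slide":[1.0,0.1,0],"yaw":0},{"grip":1,"slide":[0,0,0],"yaw":0.123},{"grip":1,"slide":[0,0,0],"yaw":0.123}]';python3 -m jog '[{"grip":1,"slide":[0,0,0],"yaw":0.123},{"grip":1,"slide":[0,0,0],"yaw":0.123},{"grip":1,"slide":[0,0,0],"yaw":0},{"grip":1,"slide":[0,0,0],"yaw":0}]'; python3 - <<'E'
from h import *
o=manip.get_obs();p=o["position"]; print(V(p))
im=manip.camera("wrist"); a=manip.camera("side"); b=manip.camera("top"); cv2.imwrite("pics/w7.png",im)
o=np.zeros((600,800,3),np.uint8); o[:300,:400]=cv2.resize(im,(400,300)); o[:300,400:]=cv2.resize(a[120:360,80:340],(400,300))
o[300:,:400]=cv2.resize(b[90:290,60:340],(400,300)); cv2.imwrite("pics/l7.png",o)
E
```

```text
clock: 12.65
position: [0.6094, 0.1794, 0.2697]
ee_rot: [0.606, 0.796, -0.0, -0.0]
ft_force: [-0.1, 0.8, -3.8]
grip_width: 0.186
grasp_force: 101.4
clock: 13.35
position: [0.589, 0.3182, 0.2696]
ee_rot: [0.701, 0.714, -0.001, -0.0]
ft_force: [-1.0, 0.6, -3.9]
grip_width: 0.186
grasp_force: 101.6
clock: 13.75
position: [0.5892, 0.3179, 0.27]
ee_rot: [0.78, 0.625, -0.0, 0.0]
ft_force: [-0.1, -0.6, -4.3]
grip_width: 0.189
grasp_force: 101.6
[652.2 151.1 270. ]
```

View pics/l7.png

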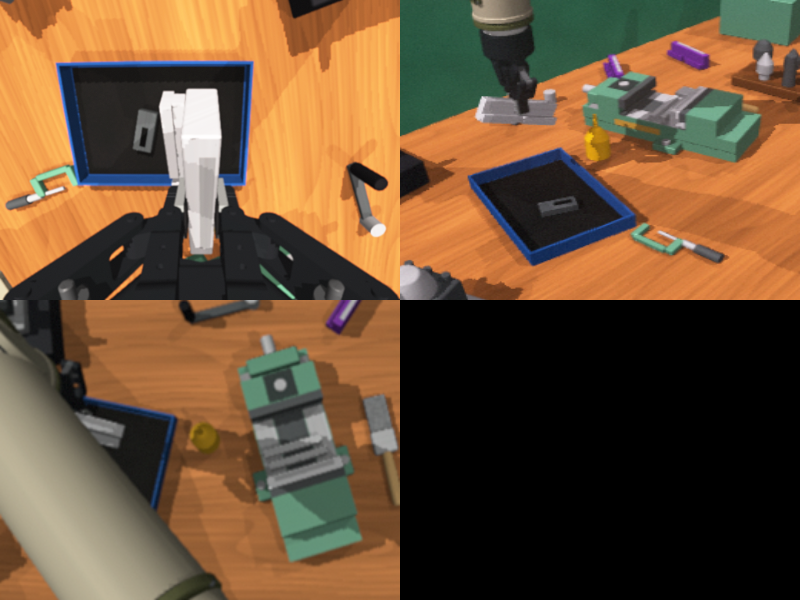

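I've now viewed 11 pictures, one over the limit of ten, so from here I'll check by numbers only.

```bash
python3 - <<'E'
from h import *
c=manip.calibration("wrist"); ob=manip.get_obs()
T=[atz(c,(p[0]*1.28,p[1]*1.28),.032) for p in [(57,64),(253,62),(247,185),(75,185)]]
cen=np.mean(T,0); ax=T[1]-T[0]+T[2]-T[3]; th=np.arctan2(ax[1],ax[0]); print("tray",np.round(T,3),np.round(cen,3),V(cen),np.degrees(th))
ex=np.array([np.cos(th),np.sin(th),0]); ey=np.array([-ex[1],ex[0],0])
for n,p in (("tcp",ob["position"]),("clamp",atz(c,(145*1.28,130*1.28),.02))): d=p-cen; print(n,np.round([d@ex,d@ey],3))
q=ob["ee_rot"]; print("heading",2*np.degrees(np.arctan2(q[1],q[0])))
E
```

```text
tray [[0.424 0.45  0.032]
 [0.675 0.394 0.032]
 [0.639 0.22  0.032]
 [0.379 0.278 0.032]] [0.529 0.335 0.032] [599.1 183.8  32. ] -12.527577673165373
tcp [ 0.062 -0.004]
clamp [-0.02  -0.005]
heading 77.33277618300068
```

```bash
python3 -m jog '[{"grip":1,"slide":[0,0,2],"yaw":0},{"grip":1,"slide":[0,0,3],"yaw":0},{"grip":1,"slide":[0,0,3],"yaw":0},{"grip":1,"slide":[0,0,3],"yaw":0},{"grip":1,"slide":[0,0,1.5],"yaw":0},{"grip":1,"slide":[0,0,0],"yaw":0}]';for i in 1; do python3 -m jog '[{"grip":1,"slide":[0,0,0.5],"yaw":0},{"grip":1,"slide":[0,0,0],"yaw":0}]'; python3 -m jog '[{"grip":1,"slide":[0,0,0.5],"yaw":0},{"grip":1,"slide":[0,0,0],"yaw":0}]'; done
```

```text
clock: 14.5
position: [0.5884, 0.3175, 0.143]
ee_rot: [0.781, 0.624, -0.002, -0.0]
ft_force: [-0.3, -0.9, -3.3]
grip_width: 0.186
grasp_force: 101.6
clock: 14.7
position: [0.5897, 0.3186, 0.1414]
ee_rot: [0.781, 0.624, 0.001, 0.0]
ft_force: [-0.4, 0.0, -4.5]
grip_width: 0.189
grasp_force: 101.6
clock: 14.9
position: [0.5893, 0.3183, 0.1354]
ee_rot: [0.781, 0.624, 0.0, 0.0]
ft_force: [-0.2, -0.3, -3.9]
grip_width: 0.187
grasp_force: 101.6
```

```bash
python3 -m jog '[{"grip":1,"slide":[0,0,0.5],"yaw":0},{"grip":1,"slide":[0,0,0],"yaw":0}]' | sed -n '2p;4p'; python3 -m jog '[{"grip":1,"slide":[0,0,0.4],"yaw":0},{"grip":1,"slide":[0,0,0],"yaw":0}]'| sed -n '2p;4p'; python3 -m jog '[{"grip":1,"slide":[0,0,0.4],"yaw":0},{"grip":1,"slide":[0,0,0],"yaw":0}]' 50| sed -n '2p;4p'; python3 -m jog '[{"grip":1,"slide":[0,0,0.3],"yaw":0},{"grip":1,"slide":[0,0,0],"yaw":0}]' 40| sed -n '2p;4p'
```

```text
position: [0.5891, 0.3181, 0.1297]
ft_force: [0.3, 0.2, -3.7]
position: [0.5891, 0.3181, 0.1256]
ft_force: [0.6, 0.0, -3.3]
position: [0.5891, 0.3181, 0.1216]
ft_force: [-1.4, -0.5, -4.2]
position: [0.5891, 0.3182, 0.1188]
ft_force: [-0.8, -0.5, -4.1]
```

```bash
for i in 1; do python3 -m jog '[{"grip":1,"slide":[0,0,0.3],"yaw":0},{"grip":1,"slide":[0,0,0],"yaw":0}]' 40| sed -n '2p;4p'; python3 -m jog '[{"grip":1,"slide":[0,0,0.3],"yaw":0},{"grip":1,"slide":[0,0,0],"yaw":0}]' | sed -n '2p;4p'; python3 -m jog '[{"grip":1,"slide":[0,0,0.3],"yaw":0},{"grip":1,"slide":[0,0,0],"yaw":0}]' | sed -n '2p;4p'; done
python3 - <<'E'
from h import *
c=manip.calibration("wrist"); im=manip.camera("wrist"); cv2.imwrite("pics/w8.png",im)
for m in manip.masks_of("moving_plate_mid","wrist")[:2]:
    p=np.argwhere(m["region"])[:,::-1]
    print(m["conf"],np.round(m["centre"]),len(p),[ (r,p[p[:,1]==r][:,0].min(),p[p[:,1]==r][:,0].max()) for r in range(p[:,1].min(),p[:,1].max(),12)])
g=cv2.cvtColor(im,cv2.COLOR_BGR2GRAY)
for r in range(60,340,20): print(r,g[r,190:330:4])
E
```

```text
position: [0.5894, 0.3187, 0.1176]
ft_force: [-3.5, -0.8, 7.4]
position: [0.59, 0.3204, 0.1161]
ft_force: [-1.6, 1.8, 12.7]
position: [0.5903, 0.3219, 0.1143]
ft_force: [-1.0, 4.6, 16.2]
0.61 [251. 200.] 11528 [(116, np.int64(253), np.int64(273)), (128, np.int64(208), np.int64(278)), (140, np.int64(206), np.int64(279)), (152, np.int64(208), np.int64(280)), (164, np.int64(210), np.int64(282)), (176, np.int64(211), np.int64(282)), (188, np.int64(212), np.int64(282)), (200, np.int64(214), np.int64(281)), (212, np.int64(215), np.int64(280)), (224, np.int64(217), np.int64(279)), (236, np.int64(221), np.int64(278)), (248, np.int64(237), np.int64(277)), (260, np.int64(241), np.int64(275)), (272, np.int64(241), np.int64(274)), (284, np.int64(242), np.int64(273)), (296, np.int64(241), np.int64(274)), (308, np.int64(242), np.int64(273)), (320, np.int64(242), np.int64(272)), (332, np.int64(244), np.int64(272))]
60 [192 193 189 189 196 194 195 195 195 195 196 195 191 196 197 202 205 204
 198 192 189 189 189 189 195 192 185 187 191 191 187 188 196 191 190]
80 [143 142 142 141 140 140 136 137 136 
[... 1134 characters left out ...]
48  48  77 214 213 230 243 243 244 243 218
 214 214 217 238 198 214 209  46  48  48  43  45  44  46  44  45  42]
260 [ 47  45  43  43  44  47  49  49  78 213 213 189  47 244 242 243 242 218
 214 216 216 196  47 213 212 208  45  47  48  43  45  44  45  44  41]
280 [ 46  49  49  49  49  49  49  49  49  49  48  27  48 208 250 251 250 233
 233 224 221 136  57  39  48  48  49  49  49  49  48  49  49  48  45]
300 [ 67  48  47  47  48  49  49  48  48  49  30  37  36 193 248 250 250 233
 233 233 244 123  61  29  45  49  47  49  49  48  48  48  49  49  59]
320 [ 48  49  49  49  49  48  48  48  49  49  24  70  45 156 206 208 224 175
 231 231 243  45  46  29  34  48  48  48  48  50  49  48  50  48  48]
```

```bash
python3 -m jog '[{"grip":1,"slide":[0,0,0],"yaw":0},{"grip":1,"slide":[0,0,0],"yaw":0}]' 20| sed -n '2p;4,6p'; python3 -m jog '[{"grip":1,"slide":[0,0,0.3],"yaw":0},{"grip":1,"slide":[0,0,0],"yaw":0}]' 20| sed -n '2p;4p'; python3 -m jog '[{"grip":1,"slide":[0,0,0.3],"yaw":0},{"grip":1,"slide":[0,0,0],"yaw":0}]' | sed -n '2p;4p'; python3 -m jog '[{"grip":1,"slide":[0,0,0.3],"yaw":0},{"grip":1,"slide":[0,0,0],"yaw":0}]' | sed -n '2p;4p'
python3 - <<'E'
from h import *
im=manip.camera("wrist"); cv2.imwrite("pics/w9.png",im)
m=manip.masks_of("moving_plate_mid","wrist")[0]
p=np.argwhere(m["region"])[:,::-1]
print(m["conf"],[ (r,int(p[p[:,1]==r][:,0].min()),int(p[p[:,1]==r][:,0].max())) for r in range(p[:,1].min(),p[:,1].max(),16)])
E
```

```text
position: [0.5903, 0.3219, 0.1144]
ft_force: [-1.5, 5.0, 16.6]
grip_width: 0.19
grasp_force: 106.2
position: [0.5905, 0.3235, 0.1126]
ft_force: [-1.5, 9.3, 21.5]
position: [0.5911, 0.3242, 0.1106]
ft_force: [-0.2, 11.1, 24.0]
position: [0.5916, 0.3247, 0.1078]
ft_force: [0.8, 12.5, 23.9]
0.97 [(117, 243, 255), (133, 209, 278), (149, 208, 281), (165, 212, 281), (181, 213, 281), (197, 215, 279), (213, 215, 279), (229, 217, 278), (245, 238, 278), (261, 241, 275), (277, 241, 273), (293, 240, 275), (309, 240, 274), (325, 240, 273)]
```

```bash
python3 -m jog '[{"grip":0.7,"slide":[0,0,0.2],"yaw":0},{"grip":0.7,"slide":[0,0,0],"yaw":0}]' 20| sed -n '2p;4,6p'; python3 -m jog '[{"grip":0.7,"slide":[0,0,0.3],"yaw":0},{"grip":0.7,"slide":[0,0,0],"yaw":0}]' | sed -n '2p;4,6p'; python3 -m jog '[{"grip":0.7,"slide":[0,0,0.3],"yaw":0},{"grip":0.7,"slide":[0,0,0],"yaw":0}]' | sed -n '2p;4,6p'
```

```text
position: [0.5917, 0.3253, 0.1064]
ft_force: [1.4, 13.6, 26.6]
grip_width: 0.188
grasp_force: 110.3
position: [0.5918, 0.326, 0.1036]
ft_force: [2.4, 16.5, 26.3]
grip_width: 0.19
grasp_force: 111.2
position: [0.5919, 0.3257, 0.1005]
ft_force: [2.4, 14.4, 25.9]
grip_width: 0.194
grasp_force: 112.0
```

```bash
cat > fit.py <<'E'
from h import *
from scipy.optimize import minimize
from scipy.spatial.transform import Rotation as Ro
from itertools import product
B=[((-.009,.009),(-.0625,.0625),(-.022,.022)),((-.022,-.009),(-.0625,.0625),(-.018,-.002))]
def sil(c,v,hd):
    Rm=Ro.from_euler("ZX",[hd+v[4],v[3]]).as_matrix(); m=np.zeros((384,512),np.uint8)
    for b in B:
        q=np.array([proj(c,Rm@np.array(p)+v[:3]) for p in product(*b)],np.float32)
        cv2.fillConvexPoly(m,cv2.convexHull(q).astype(np.int32),1)
    return m>0
def fit(c,mask,x0,hd,fing):
    ok=~fing
    def cost(v):
        v=np.array(v)*[.01,.01,.01,.1,.05]+x0; s=sil(c,v,hd)&ok; k=mask&ok
        return 1-(s&k).sum()/max((s|k).sum(),1)
    best=min((minimize(cost,np.r_[0,0,0,s,0],method="Nelder-Mead",options=dict(initial_simplex=np.r_[0,0,0,s,0]+np.vstack([np.zeros(5),np.eye(5)]),maxiter=400)) for s in (-2,0,2)),key=lambda r:r.fun)
    return best.x*[.01,.01,.01,.1,.05]+x0,best.fun
E
python3 - <<'E'
from fit import *
c=manip.calibration("wrist"); o=manip.get_obs(); im=manip.camera("wrist"); cv2.imwrite("pics/w10.png",im)
m=manip.masks_of("moving_plate_mid","wrist")[0]; print(m["conf"])
q=o["ee_rot"]; hd=2*np.arctan2(q[1],q[0])-np.pi/2
fing=np.zeros((384,512),bool); fing[235:,:238]=1; fing[235:,279:]=1
print(fit(c,m["region"],np.r_[o["position"][:2],.035,0.2,0],hd,fing), np.degrees(hd), o["position"])
E
```

```text
0.71
(array([0.59308697, 0.32696504, 0.02209789, 0.26016315, 0.00182569]), np.float64(0.052696838189708606)) -12.587056507436564 [0.59192636 0.32570311 0.10049271]
```

```bash
python3 - <<'E'
from fit import *
c=manip.calibration("wrist"); o=manip.get_obs(); im=manip.camera("wrist")
m=manip.masks_of("moving_plate_mid","wrist")[0]["region"]
q=o["ee_rot"]; hd=2*np.arctan2(q[1],q[0])-np.pi/2
ok=np.ones((384,512),bool); ok[235:,:238]=0; ok[235:,279:]=0
for p in np.arange(-.05,.5,.05):
    z=.004+.0625*np.sin(abs(p))+.022*np.cos(p)
    def cost(v):
        s=sil(c,np.r_[o["position"][:2]+np.array(v[:2])*.01,z,p,v[2]*.05],hd)&ok; return 1-(s&m&ok).sum()/(s|(m&ok)).sum()
    r=minimize(cost,[0,0,0],method="Nelder-Mead",options=dict(initial_simplex=[[0,0,0],[1,0,0],[0,1,0],[0,0,1]])); print(round(p,2),round(z,3),round(r.fun,3),np.round(r.x,2))
print(np.argwhere(m).min(0),np.argwhere(m).max(0))
E
```

```text
-0.05 0.029 0.137 [ 0.13  0.47 -0.46]
0.0 0.026 0.11 [0.14 0.39 0.09]
0.05 0.029 0.103 [ 0.12  0.25 -0.07]
0.1 0.032 0.12 [0.14 0.3  0.09]
0.15 0.035 0.136 [ 0.1   0.32 -0.04]
0.2 0.038 0.156 [0.09 0.29 0.15]
0.25 0.041 0.181 [0.04 0.31 0.12]
0.3 0.043 0.205 [0.12 0.36 0.33]
0.35 0.046 0.222 [ 0.01  0.41 -0.15]
0.4 0.049 0.24 [0.01 0.44 0.16]
0.45 0.051 0.259 [0.07 0.45 0.37]
[120 211] [334 280]
```

```bash
python3 -m jog '[{"grip":0.7,"slide":[0,0,0.2],"yaw":0},{"grip":0.7,"slide":[0,0,0],"yaw":0}]' 20| sed -n '2p;4,6p'; python3 -m jog '[{"grip":0.7,"slide":[0,0,0.2],"yaw":0},{"grip":0.7,"slide":[0,0,0],"yaw":0}]' | sed -n '2p;4,6p'
```

```text
position: [0.592, 0.3254, 0.0984]
ft_force: [3.3, 14.8, 25.0]
grip_width: 0.193
grasp_force: 111.9
position: [0.5921, 0.3252, 0.0963]
ft_force: [3.7, 14.4, 25.2]
grip_width: 0.193
grasp_force: 111.9
```

```bash
python3 -m jog '[{"grip":0.7,"slide":[0,0,0.2],"yaw":0},{"grip":0.7,"slide":[0,0,0],"yaw":0}]' 20| sed -n '2p;4,6p'; python3 - <<'E'
from fit import *
c=manip.calibration("wrist"); o=manip.get_obs(); im=manip.camera("wrist")
m=manip.masks_of("moving_plate_mid","wrist")[0]["region"]
q=o["ee_rot"]; hd=2*np.arctan2(q[1],q[0])-np.pi/2
ok=np.ones((384,512),bool); ok[235:,:238]=0; ok[235:,279:]=0
for p in np.arange(-.1,.3,.05):
    z=.004+.0625*np.sin(abs(p))+.022*np.cos(p)
    def cost(v):
        s=sil(c,np.r_[o["position"][:2]+np.array(v[:2])*.01,z,p,v[2]*.05],hd)&ok; return 1-(s&m&ok).sum()/(s|(m&ok)).sum()
    r=minimize(cost,[0,0,0],method="Nelder-Mead",options=dict(initial_simplex=[[0,0,0],[1,0,0],[0,1,0],[0,0,1]])); print(round(p,2),round(z,3),round(r.fun,3),np.round(r.x,2))
E
```

```text
position: [0.5921, 0.3252, 0.0944]
ft_force: [4.1, 14.2, 25.8]
grip_width: 0.191
grasp_force: 115.9
-0.1 0.032 0.204 [0.12 0.39 0.04]
-0.05 0.029 0.177 [0.15 0.33 0.05]
0.0 0.026 0.142 [ 0.1   0.19 -0.01]
0.05 0.029 0.161 [0.05 0.16 0.03]
0.1 0.032 0.189 [0.01 0.12 0.01]
0.15 0.035 0.207 [0.01 0.19 0.07]
0.2 0.038 0.231 [-0.01  0.17  0.24]
0.25 0.041 0.259 [0.16 0.17 0.43]
```

```bash
python3 -m jog '[{"grip":0.5,"slide":[0,0,0],"yaw":0},{"grip":0.4,"slide":[0,0,0],"yaw":0},{"grip":0.2,"slide":[0,0,0],"yaw":0},{"grip":0.2,"slide":[0,0,0],"yaw":0},{"grip":0.2,"slide":[0,0,-1],"yaw":0},{"grip":0.2,"slide":[0,0,-3],"yaw":0},{"grip":0.2,"slide":[0,0,-4],"yaw":0},{"grip":0.2,"slide":[0,0,-4],"yaw":0}]';python3 -m jog '[{"grip":0.2,"slide":[0,0,-4],"yaw":0},{"grip":0.2,"slide":[0,0,-2],"yaw":0},{"grip":0.2,"slide":[0,0,0],"yaw":0}]'; python3 - <<'E'
from fit import *
c=manip.calibration("wrist"); o=manip.get_obs(); im=manip.camera("wrist"); cv2.imwrite("pics/w11.png",im)
q=o["ee_rot"]; hd=2*np.arctan2(q[1],q[0])-np.pi/2
for mm in manip.masks_of("moving_plate_mid","wrist")[:2]:
    m=mm["region"]; p=np.argwhere(m); print(mm["conf"],mm["centre"],p.min(0),p.max(0))
m=manip.masks_of("moving_plate_mid","wrist")[0]["region"]
fing=np.zeros((384,512),bool)
print(fit(c,m,np.r_[atz(c,np.argwhere(m).mean(0)[::-1],.03)[:2],.03,0.,0],hd,fing),o["position"])
g=cv2.cvtColor(im,cv2.COLOR_BGR2GRAY)
E
```

```text
clock: 19.6
position: [0.589, 0.3182, 0.2088]
ee_rot: [0.781, 0.624, -0.0, -0.0]
ft_force: [1.2, 1.3, 0.5]
grip_width: 0.403
grasp_force: 0.0
clock: 19.9
position: [0.59, 0.3192, 0.2717]
ee_rot: [0.781, 0.624, 0.003, 0.001]
ft_force: [-0.4, 0.1, -0.4]
grip_width: 0.402
grasp_force: 0.0
0.79 [247.5, 162.5] [106 231] [221 259]
(array([ 0.58583224,  0.32202587,  0.01362579, -0.07348148,  0.0248361 ]), np.float64(0.070992611628654)) [0.59004407 0.31919867 0.27170461]
```

The first plate stands in the tray at tray x about +57 mm, let go. Next is the fixed plate: I'll push from its -y end and pull out towards +y, where the can is about 107 mm clear in x.

```bash
python3 -m jog '[{"grip":1,"slide":[0,0,0],"yaw":-0.1225},{"grip":1,"slide":[0,0,0],"yaw":-0.1225},{"grip":1,"slide":[0,0,0],"yaw":-0.1225},{"grip":1,"slide":[0,0,0],"yaw":-0.1225},{"grip":1,"slide":[-3.3,-1.2,0],"yaw":0},{"grip":1,"slide":[-3.3,-1.2,0],"yaw":0},{"grip":1,"slide":[-3.3,-1.2,0],"yaw":0},{"grip":1,"slide":[-3.3,-1.2,0],"yaw":0}]' 60 >/dev/null;python3 -m jog '[{"grip":1,"slide":[-3.3,-1.2,0],"yaw":0},{"grip":1,"slide":[-3.3,-1.2,0],"yaw":0},{"grip":1,"slide":[-3.3,-1.2,0],"yaw":0},{"grip":1,"slide":[-3.3,-1.2,0],"yaw":0},{"grip":1,"slide":[-3.3,-1.1,0],"yaw":0},{"grip":1,"slide":[-3.3,-1.1,0],"yaw":0},{"grip":1,"slide":[-3.3,-1.1,0],"yaw":0},{"grip":1,"slide":[-3.6,-1.1,0],"yaw":0}]'; python3 -m jog '[{"grip":1,"slide":[0,0,0],"yaw":0},{"grip":1,"slide":[0,0,0],"yaw":0}]'; python3 - <<'E'
from h import *
import pickle
o=manip.get_obs(); print(V(o["position"]),2*np.degrees(np.arctan2(o["ee_rot"][1],o["ee_rot"][0])))
t=manip.calibration("top"); manip.camera("top")
for n in ["oil_can","brush","clamp_mid","parallel_a_mid"]:
    for m in manip.masks_of(n,"top")[:2]: print(n,round(m["conf"],2),np.round(m["centre"]))
for n in ["fixed_plate_mid"]:
    for m in manip.masks_of(n,"top")[:3]:
        p=np.argwhere(m["region"])[:,::-1]; print(n,round(m["conf"],2),np.round(m["centre"]),V(atz(t,m["centre"],.102)))
E
```

```text
clock: 21.65
position: [0.5586, -0.1046, 0.266]
ee_rot: [0.606, 0.795, -0.0, -0.001]
ft_force: [1.5, -0.1, 0.0]
grip_width: -0.0
grasp_force: 0.0
clock: 21.85
position: [0.5589, -0.1044, 0.266]
ee_rot: [0.608, 0.794, -0.0, -0.001]
ft_force: [0.0, 0.8, -1.0]
grip_width: -0.004
grasp_force: 0.0
[ 511.5 -248.1  266. ] 105.17912242290713
oil_can 0.77 [202. 180.]
brush 0.4 [262. 188.]
clamp_mid 0.57 [137. 217.]
clamp_mid 0.4 [158. 302.]
parallel_a_mid 0.69 [268. 196.]
fixed_plate_mid 0.71 [277. 202.] [ 507.  -158.8  102. ]
```

```bash
python3 -m jog '[{"grip":1,"slide":[0,0.3,3],"yaw":0},{"grip":1,"slide":[0,0,3],"yaw":0},{"grip":1,"slide":[0,0,3],"yaw":0},{"grip":1,"slide":[0,0,1.9],"yaw":0},{"grip":1,"slide":[1,0,0],"yaw":0},{"grip":1,"slide":[1,0,0],"yaw":0},{"grip":1,"slide":[0.5,0,0],"yaw":0},{"grip":1,"slide":[0.5,0,0],"yaw":0}]';python3 -m jog '[{"grip":1,"slide":[0.5,0,0],"yaw":0},{"grip":1,"slide":[0.5,0,0],"yaw":0},{"grip":1,"slide":[0.7,0,0],"yaw":0},{"grip":1,"slide":[0.7,0,0],"yaw":0},{"grip":1,"slide":[0.7,0,0],"yaw":0},{"grip":1,"slide":[0.7,0,0],"yaw":0},{"grip":1,"slide":[0.7,0,0],"yaw":0},{"grip":1,"slide":[0.7,0,0],"yaw":0}]'; python3 -m jog '[{"grip":1,"slide":[0,0,0],"yaw":0},{"grip":1,"slide":[-0.5,0,0],"yaw":0},{"grip":1,"slide":[0,0,-4],"yaw":0},{"grip":1,"slide":[0,0,-4],"yaw":0},{"grip":1,"slide":[0,0,-2],"yaw":0},{"grip":1,"slide":[0,0,0],"yaw":0}]'; python3 - <<'E'
from h import *
print(V(manip.get_obs()["position"]))
t=manip.calibration("top"); manip.camera("top")
for n in ["fixed_plate_mid"]:
    for m in manip.masks_of(n,"top")[:3]:
        p=np.argwhere(m["region"])[:,::-1]; q=np.array([V(atz(t,u,.102))[:2] for u in p]); print(n,round(m["conf"],2),np.round(m["centre"]),q.min(0),q.max(0))
E
```

```text
clock: 22.95
position: [0.5558, -0.076, 0.1603]
ee_rot: [0.607, 0.795, -0.001, 0.003]
ft_force: [5.4, -16.4, 1.1]
grip_width: 0.0
grasp_force: 8.5
clock: 23.75
position: [0.5423, -0.0261, 0.1605]
ee_rot: [0.608, 0.794, -0.0, 0.003]
ft_force: [4.4, -12.8, 3.4]
grip_width: 0.0
grasp_force: 6.4
clock: 24.35
position: [0.5434, -0.028, 0.262]
ee_rot: [0.606, 0.795, 0.001, 0.002]
ft_force: [-0.5, 0.9, -0.3]
grip_width: 0.002
grasp_force: 0.0
[ 516.8 -170.4  262. ]
fixed_plate_mid 0.81 [243. 216.] [ 479.5 -110.2] [514.5 -29.9]
fixed_plate_mid 0.58 [237. 153.] [ 602.5 -123.2] [673.7 -84.2]
```

```bash
python3 -m jog '[{"grip":0.1,"slide":[3.9,-0.4,0],"yaw":0},{"grip":0.1,"slide":[3.9,-0.4,0],"yaw":0},{"grip":0.1,"slide":[3.7,-0.3,0],"yaw":0},{"grip":0.1,"slide":[0,0,0],"yaw":0},{"grip":0.1,"slide":[0,0,0],"yaw":0}]'; python3 - <<'E'
from h import *
o=manip.get_obs();print(V(o["position"]))
c=manip.calibration("wrist"); im=manip.camera("wrist"); g=cv2.cvtColor(im,cv2.COLOR_BGR2GRAY)
for m in manip.masks_of("fixed_plate_mid","wrist")[:3]:
    p=np.argwhere(m["region"])[:,::-1]; print(round(m["conf"],2),np.round(m["centre"]),p.min(0),p.max(0))
for y in (-20,-26,-30,-34,-40,-50,-60,-70):
    us=[proj(c,EX*x/1e3+EY*y/1e3+[0,0,.102]) for x in range(484,532,3)]
    print(y,[int(g[int(round(u[1])),int(round(u[0]))]) if 0<=u[1]<383.5 else -1 for u in us])
E
```

```text
clock: 24.95
position: [0.5005, 0.0799, 0.2574]
ee_rot: [0.606, 0.796, -0.001, -0.0]
ft_force: [0.6, 0.1, 0.2]
grip_width: 0.449
grasp_force: 0.0
[503.9 -55.  257.4]
0.86 [255. 209.] [233 154] [268 293]
-20 [135, 134, 131, 124, 129, 144, 145, 147, 141, 143, 135, 127, 124, 121, 131, 132]
-26 [165, 237, 212, 235, 179, 144, 145, 146, 146, 147, 136, 122, 119, 111, 125, 131]
-30 [204, 237, 214, 216, 199, 232, 233, 235, 237, 236, 125, 113, 113, 113, 121, 125]
-34 [193, 237, 218, 162, 236, 240, 240, 241, 242, 240, 106, 112, 111, 113, 117, 128]
-40 [173, 236, 139, 150, 234, 239, 240, 241, 242, 240, 116, 117, 117, 117, 119, 114]
-50 [115, 236, 158, 149, 228, 239, 239, 202, 201, 228, 151, 153, 112, 111, 113, 107]
-60 [82, 237, 140, 150, 221, 238, 239, 204, 201, 229, 119, 78, 77, 77, 78, 92]
-70 [94, 213, 126, 111, 217, 237, 238, 203, 202, 227, 168, 162, 156, 145, 147, 145]
```

```bash
python3 -m jog '[{"grip":0.1,"slide":[-0.5,0,3],"yaw":0},{"grip":0.1,"slide":[0,0,3],"yaw":0},{"grip":0.1,"slide":[0,0,3],"yaw":0},{"grip":0.1,"slide":[0,0,1.1],"yaw":0},{"grip":0.1,"slide":[0,0,0],"yaw":0},{"grip":1,"slide":[0,0,0],"yaw":0},{"grip":1,"slide":[0,0,0],"yaw":0},{"grip":1,"slide":[0,0,0],"yaw":0}]' 110;python3 -m jog '[{"grip":1,"slide":[0,0,0],"yaw":0},{"grip":1,"slide":[0.5,0,0],"yaw":0},{"grip":1,"slide":[0.7,0,0],"yaw":0},{"grip":1,"slide":[0.7,0,0],"yaw":0},{"grip":1,"slide":[0.7,0,0],"yaw":0},{"grip":1,"slide":[0.7,0,0],"yaw":0}]'; python3 -m jog '[{"grip":1,"slide":[0.8,0,0],"yaw":0},{"grip":1,"slide":[0.8,0,0],"yaw":0},{"grip":1,"slide":[0.8,0,0],"yaw":0},{"grip":1,"slide":[0.8,0,0],"yaw":0},{"grip":1,"slide":[0.8,0,0],"yaw":0},{"grip":1,"slide":[0.8,0,0],"yaw":0}]'; python3 -c "
from h import *
print(V(manip.get_obs()['position']))"
```

```text
clock: 25.85
position: [0.503, 0.0747, 0.1589]
ee_rot: [0.607, 0.795, 0.0, 0.001]
ft_force: [-4.3, -0.4, 7.2]
grip_width: 0.178
grasp_force: 107.9
clock: 26.45
position: [0.494, 0.1072, 0.1579]
ee_rot: [0.607, 0.795, 0.0, 0.001]
ft_force: [0.6, -2.2, 2.6]
grip_width: 0.178
grasp_force: 107.7
clock: 27.05
position: [0.4803, 0.1537, 0.1567]
ee_rot: [0.607, 0.795, -0.0, -0.001]
ft_force: [0.3, -0.4, -2.8]
grip_width: 0.179
grasp_force: 107.7
[503.8  21.6 156.7]
```

```bash
python3 -m jog '[{"grip":1,"slide":[1,0,0],"yaw":0},{"grip":1,"slide":[0,0,-1],"yaw":0},{"grip":1,"slide":[0,0,-2.5],"yaw":0},{"grip":1,"slide":[0,0,-2.5],"yaw":0},{"grip":1,"slide":[1.5,0.2,0],"yaw":0},{"grip":1,"slide":[3,0.5,0],"yaw":0},{"grip":1,"slide":[3.5,0.6,0],"yaw":0},{"grip":1,"slide":[3.5,0.6,0],"yaw":0}]'; python3 -m jog '[{"grip":1,"slide":[3.5,0.6,0],"yaw":0},{"grip":1,"slide":[3.5,0.6,0],"yaw":0},{"grip":1,"slide":[2.2,0.4,0],"yaw":0},{"grip":1,"slide":[1,0.1,0],"yaw":0.123},{"grip":1,"slide":[0,0,0],"yaw":0.123},{"grip":1,"slide":[0,0,0],"yaw":0.123},{"grip":1,"slide":[0,0,0],"yaw":0.123},{"grip":1,"slide":[0,0,0],"yaw":0}]'; python3 - <<'E'
from fit import *
c=manip.calibration("wrist"); o=manip.get_obs(); im=manip.camera("wrist"); cv2.imwrite("pics/w12.png",im)
q=o["ee_rot"]; hd=2*np.arctan2(q[1],q[0])-np.pi/2; ax=np.array([np.cos(hd),np.sin(hd)]); ay=np.array([-ax[1],ax[0]])
for mm in manip.masks_of("fixed_plate_mid","wrist")[:3]:
    m=mm["region"]; p=np.argwhere(m); print(mm["conf"],np.round(mm["centre"]),p.min(0),p.max(0),len(p))
    if mm["centre"][1]>150 and mm["conf"]>.4:
        fing=np.zeros((384,512),bool); fing[235:,:238]=1; fing[235:,279:]=1
        v,e=fit(c,m,np.r_[o["position"][:2]-.03*ay,o["position"][2]-.077,0.,0],hd,fing); d=v[:2]-o["position"][:2]; print(np.round(v,3),e,"rel",d@ax,d@ay)
d=o["position"][:2]-[.529,.335]; t=np.radians(-12.6); print("tcp tray",d@[np.cos(t),np.sin(t)],d@[-np.sin(t),np.cos(t)],o["position"][2],np.degrees(hd))
E
```

```text
clock: 27.85
position: [0.4665, 0.2792, 0.218]
ee_rot: [0.607, 0.794, 0.0, 0.0]
ft_force: [0.8, 0.7, -3.6]
grip_width: 0.176
grasp_force: 108.1
clock: 28.65
position: [0.456, 0.3813, 0.2178]
ee_rot: [0.783, 0.622, 0.0, 0.0]
ft_force: [0.1, -0.3, -3.2]
grip_width: 0.182
grasp_force: 108.1
0.58 [254. 239.] [176 218] [334 276] 6433
[ 0.448  0.348  0.116  0.404 -0.013] 0.13180891348674628 rel -0.00020469775168031467 -0.0343186768703571
0.55 [317. 209.] [178 296] [240 337] 1722
[ 0.512  0.331  0.121 -0.705  0.465] 0.3843537414965986 rel 0.06573180003756539 -0.03602697762622205
tcp tray -0.08133482984037052 0.029221468255922003 0.21780485702333066 -13.009220667405202
```

```bash
python3 -m jog '[{"grip":1,"slide":[0,0,2],"yaw":0},{"grip":1,"slide":[0,0,2.5],"yaw":0},{"grip":1,"slide":[0,0,1.5],"yaw":0},{"grip":1,"slide":[0,0,0],"yaw":0}]'| sed -n '2p;4p'; python3 -m jog '[{"grip":1,"slide":[0,0,0.6],"yaw":0},{"grip":1,"slide":[0,0,0],"yaw":0}]'| sed -n '2p;4p';python3 -m jog '[{"grip":1,"slide":[0,0,0.6],"yaw":0},{"grip":1,"slide":[0,0,0],"yaw":0}]'| sed -n '2p;4p';python3 -m jog '[{"grip":1,"slide":[0,0,0.6],"yaw":0},{"grip":1,"slide":[0,0,0],"yaw":0}]'| sed -n '2p;4p';python3 -m jog '[{"grip":1,"slide":[0,0,0.6],"yaw":0},{"grip":1,"slide":[0,0,0],"yaw":0}]'| sed -n '2p;4p'
```

```text
position: [0.4552, 0.3804, 0.1552]
ft_force: [0.6, -1.2, -3.3]
position: [0.4561, 0.3815, 0.1516]
ft_force: [-0.6, 0.1, -4.1]
position: [0.4559, 0.3812, 0.145]
ft_force: [0.2, -0.5, -2.6]
position: [0.4557, 0.381, 0.1385]
ft_force: [-1.0, -0.7, -3.2]
position: [0.4556, 0.381, 0.1324]
ft_force: [-0.5, 0.2, -2.6]
```

```bash
python3 -m jog '[{"grip":1,"slide":[0,0,0.5],"yaw":0},{"grip":1,"slide":[0,0,0],"yaw":0}]'| sed -n '2p;4p';python3 -m jog '[{"grip":1,"slide":[0,0,0.5],"yaw":0},{"grip":1,"slide":[0,0,0],"yaw":0}]'| sed -n '2p;4p';python3 -m jog '[{"grip":1,"slide":[0,0,0.5],"yaw":0},{"grip":1,"slide":[0,0,0],"yaw":0}]'| sed -n '2p;4p';python3 -m jog '[{"grip":1,"slide":[0,0,0.4],"yaw":0},{"grip":1,"slide":[0,0,0],"yaw":0}]'| sed -n '2p;4p';python3 -m jog '[{"grip":1,"slide":[0,0,0.4],"yaw":0},{"grip":1,"slide":[0,0,0],"yaw":0}]'| sed -n '2p;4p'
```

```text
position: [0.4557, 0.3811, 0.1275]
ft_force: [0.3, -1.2, -4.2]
position: [0.4557, 0.3811, 0.1226]
ft_force: [-0.5, -0.5, -3.3]
position: [0.4557, 0.3811, 0.1175]
ft_force: [-0.4, -0.6, -3.8]
position: [0.4557, 0.3812, 0.1137]
ft_force: [-0.5, 0.1, -3.9]
position: [0.4557, 0.3811, 0.1097]
ft_force: [-1.1, -0.1, -3.9]
```

```bash
python3 -m jog '[{"grip":1,"slide":[0,0,0.3],"yaw":0},{"grip":1,"slide":[0,0,0],"yaw":0}]'| sed -n '2p;4p';python3 -m jog '[{"grip":1,"slide":[0,0,0.2],"yaw":0},{"grip":1,"slide":[0,0,0],"yaw":0}]'| sed -n '2p;4p';python3 -m jog '[{"grip":1,"slide":[0,0,0.2],"yaw":0},{"grip":1,"slide":[0,0,0],"yaw":0}]'| sed -n '2p;4p'
```

```text
position: [0.4558, 0.3812, 0.1069]
ft_force: [-0.3, -0.4, -3.3]
position: [0.456, 0.3814, 0.1058]
ft_force: [-1.4, -2.0, 2.0]
position: [0.456, 0.3814, 0.1055]
ft_force: [-8.2, -10.4, 24.0]
```

```bash
python3 -m jog '[{"grip":1,"slide":[0,0,0.1],"yaw":0},{"grip":1,"slide":[0,0,0],"yaw":0}]'| sed -n '2p;4p'
```

```text
position: [0.456, 0.3813, 0.1054]
ft_force: [-11.7, -14.6, 34.5]
```

```bash
python3 -m jog '[{"grip":1,"slide":[0,0,-0.2],"yaw":0},{"grip":1,"slide":[0,0,0],"yaw":0}]'| sed -n '2p;4p'; python3 -m jog '[{"grip":0.55,"slide":[0,0,0],"yaw":0},{"grip":0.4,"slide":[0,0,0],"yaw":0},{"grip":0.2,"slide":[0,0,0],"yaw":0},{"grip":0.2,"slide":[0,0,0],"yaw":0},{"grip":0.2,"slide":[0,0,-1],"yaw":0},{"grip":0.2,"slide":[0,0,-3],"yaw":0},{"grip":0.2,"slide":[0,0,-4],"yaw":0},{"grip":0.2,"slide":[0,0,-4],"yaw":0}]';python3 -m jog '[{"grip":0.2,"slide":[0,0,-4],"yaw":0},{"grip":0.2,"slide":[-2,2,-3],"yaw":0},{"grip":0.2,"slide":[0,0,0],"yaw":0},{"grip":0.2,"slide":[0,0,0],"yaw":0}]'; python3 - <<'E'
from fit import *
c=manip.calibration("wrist"); o=manip.get_obs(); im=manip.camera("wrist"); cv2.imwrite("pics/w13.png",im)
q=o["ee_rot"]; hd=2*np.arctan2(q[1],q[0])-np.pi/2; t=np.radians(-12.6)
def tr(p): d=p[:2]-[.529,.335]; return np.round([d@[np.cos(t),np.sin(t)],d@[-np.sin(t),np.cos(t)]],3)
for n in ("fixed_plate_mid","clamp_mid","tray"):
  for mm in manip.masks_of(n,"wrist")[:3]:
    m=mm["region"]; p=np.argwhere(m); print(n,round(mm["conf"],2),np.round(mm["centre"]),p.min(0),p.max(0),len(p),tr(atz(c,mm["centre"],.03)))
    if n[0]=="f" and mm["conf"]>.4:
        v,e=fit(c,m,np.r_[atz(c,p.mean(0)[::-1],.03)[:2],.026,0.,0],hd,np.zeros((384,512),bool)); print("  ",np.round(v,3),round(e,3),tr(v))
for cam in ("top","side"):
  manip.camera(cam)
  for n in ["oil_can","brush","clamp_mid","parallel_a_mid"]:
    for m in manip.masks_of(n,cam)[:2]: print(cam,n,round(m["conf"],2),np.round(m["centre"]))
E
```

```text
position: [0.4561, 0.3814, 0.1055]
ft_force: [-5.3, -6.2, 14.5]
clock: 32.75
position: [0.4555, 0.3813, 0.2261]
ee_rot: [0.782, 0.623, -0.0, -0.0]
ft_force: [0.3, 0.4, -0.3]
grip_width: 0.396
grasp_force: 0.0
clock: 33.15
position: [0.4713, 0.357, 0.2951]
ee_rot: [0.782, 0.623, 0.001, 0.0]
ft_force: [0.4, -0.8, -0.7]
grip_width: 0.406
grasp_force: 0.0
fixed_plate_mid 0.87 [236. 168.] [117 221] [224 249] 2666 [-0.087  0.002]
   [0.449 0.349 0.028 0.096 0.007] 0.061 [-0.081 -0.003]
clamp_mid 0.85 [290. 170.] [146 273] [196 305] 1140 [-0.022  0.   ]
tray 0.56 [311. 157.] [ 90 196] [236 426] 23478 [0.003 0.016]
tray 0.2 [451. 329.] [284 343] [383 511] 3427 [ 0.233 -0.251]
top oil_can 0.71 [202. 183.]
top brush 0.78 [328. 181.]
top clamp_mid 0.55 [139. 218.]
top parallel_a_mid 0.72 [266. 195.]
side oil_can 0.72 [205. 234.]
side brush 0.69 [272. 199.]
side brush 0.65 [164. 268.]
side clamp_mid 0.74 [183. 283.]
side parallel_a_mid 0.46 [191. 297.]
side parallel_a_mid 0.37 [164. 269.]
```

```bash
python3 -c "
from workcell import manip
print(manip.hand_in())"
```

```text
the job is handed in; nothing more can be done
None
```

Both plates stand on the tray floor, let go, either side of the clamp, and the job was handed in at about 34 s; no verdict was returned. Three caveats: the moving plate tipped over the bed edge and was regripped; the can, brush, clamp and one parallel were seen unmoved at the end, but the micrometer and tool holder were not rechecked; I viewed 11 pictures, one over the limit.

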